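# Fetch the hemmed-in adapter from the instrument case

## Task

The low stub adapter in the open equipment case is hemmed in by three tall pieces: a battery pack, a prism and a round tube. First stand all three upright on the black rubber mat; only then take the adapter out and set it upright in the middle of the tribrach's round top; finally put each tall piece back upright on the very spot in the case where it stood at the start. Never knock anything over, and do not shift the small things lying in the corners of the case.

Things in the scene. Friction and masses are not known exactly. Their poses are not given: they have to be found in the camera images.
- battery: grey battery pack standing on end, a box 40 mm (own x) by 56 mm (own y), 125 mm high (the plain 40 x 56 section reaches 118 mm), yellow label low on the sides, two brass contacts on top; about 0.35 kg. Origin: centre of its underside, z up. Stands on one of the three outer grey places in the case. Best held across the 40 mm, near the top
- prism: survey prism on a stub: round aluminium foot 50 mm in diameter and 12 mm high, thin steel post 22 mm in diameter, and on top a lying yellow drum 54 mm in diameter and 36 mm long (along its own x; flat ends, green glass at -x, black at +x) with its axis 98 mm above the underside; 125 mm high in all; about 0.3 kg. Origin: centre of the underside of the foot, z up. Stands on one of the three outer grey places in the case. Can be held across the 36 mm of the drum
- tube: plain aluminium eyepiece tube standing upright, 48 mm in diameter to 118 mm height, then a black cap 36 mm in diameter to 125 mm, two black bands; about 0.25 kg. Origin: centre of its underside, z up. Stands on one of the three outer grey places in the case
- adapter: low round stub adapter, the thing to fetch: steel foot 40 mm in diameter and 10 mm high, dark shank 28 mm in diameter from 10 to 46 mm height, brass spigot 16 mm in diameter to 57 mm height; about 0.18 kg. Origin: centre of its underside, z up. Stands in the case between the three tall pieces, with some 7 to 25 mm of air to them
- case: open yellow transport case, 228 mm (own x) by 238 mm (own y), fixed to the table. Walls 8 to 10 mm thick, 50 mm high; inside a flat black floor 20 mm above the table. Origin: centre of its underside. Grey marks on its floor show the places, in its own frame (x, y in mm): tall pieces near (-40, 0), (10, 60), (10, -60) in any order, each standing up to 3 mm off its mark; adapter near (22, 0)
- mat: black rubber mat lying flat on the table left or right of the case, the side area: 200 mm (own x) by 170 mm (own y), 4 mm thick, fixed. Origin: centre of its underside
- tribrach: yellow tribrach (levelling base with three black foot screws) on the other side of the case from the mat, fixed and rigid; the flat round top plate is 84 mm in diameter with a bright disc in the middle, its top 55 mm above the table. Origin: centre of the underside, below the middle of the top
- lens_cap: small aluminium lens cap, disc 34 mm in diameter and 12 mm high, lying in a robot-side corner of the case; leave alone. Origin: centre of the underside
- vial: small grey block level with a green vial, 20 x 46 mm, 19 mm high, lying in the other robot-side corner of the case; leave alone. Origin: centre of the underside
- clamp_screw: small clamp screw with a grey round head 30 mm in diameter and 14 mm high and a thin brass stub pointing up to 30 mm, in a far corner of the case; leave alone. Origin: centre of the underside

How it is judged:
By the outcome, as a careful person would: the job done as asked, in the order asked, and still so for the second after the job is handed in, with the robot touching nothing.
It also fails if it takes over 139 s, if anything falls off the work surface, if the arm or the gripper's body presses on something with over 40 N, if the wrist force passes 120 N, or if a joint passes its speed limit or range.

## Robot

A 6-joint arm with a two-finger parallel gripper is mounted at the origin on the work surface. World frame = base frame: x ahead of the robot, y to its left, z up, the work surface at z = 0. Lengths are in m, angles in rad, forces in N, time in s.
With the tool pointing down it reaches from about 0.3 to 0.95 m from the base axis. Payload 3.1 kg.
Tool frame: the origin (TCP) lies midway between the tips of the shut fingers; the grasp point (between the pads) lies 19 mm behind it; z points along the fingers, y is the direction in which the jaws open and shut (so a half turn about z gives the same grasp; the last joint's range is limited). The gripper opens to 85 mm and grips with 20 to 120 N. Pads are 22 mm wide; open, the fingers measure 114 mm over their backs; the gripper's body (76 mm by 85 mm) begins 54 mm behind the grasp point. The pads swing forward as they close: fully open they stand 13 mm farther back than shut.
Start: joints at [-1.406, 0.308, 1.634, -0, 1.2, -0.07], TCP at [0.145, -0.608, 0.231] pointing down, gripper open.
Joint ranges: [-3.06, 3.06], [-0.79, 1.96], [0.05, 2.63], [-1.19, 4.34], [0.05, 2.64], [-2.94, 2.94]. Speed limits (rad/s): [2.79, 2.79, 3.14, 3.14, 3.14, 3.14].

## Interface

Orientations are given as a unit quaternion [w, x, y, z].
In Python, from station import * gives the robot as it stands.
- The arm moves only by the tool arm_command, never from a script. Its argument "plan" is a list of rows, each a list of 3 entries, a list of its own where there are three numbers: the shift along the tool's x, y, z in units of 40 mm (1.0 is 40 mm), then the turn about the tool's z in units of 8 degrees (1.0 is 8 degrees), then the opening, from 0 (shut) to 1 (fully open). A call has 1 to 8 rows; each row is the pose to reach, as a shift and turn from the pose commanded when the call began, along the tool's axes at that moment; what a row does not reach only later rows make up. A row lasts 1/10 s, in which the tool goes at most 50 mm and 8.59 degrees, less where a joint would pass 70% of its speed; a pose out of reach is approached as far as the arm can. A call with a gripper value outside its range is refused whole. The fingers move at their own pace and stop on an object; "force" is the grip in N (left out, the last holds). Time passes only in rows, so rows that repeat a pose let the fingers close. It gives the time, the measured TCP pose, the force and the opening at its end, in the units of the state.
- state(): the state, without advancing time (a new reading comes with each control period).
- camera(name): name is "scene" or "top"; returns (picture, depth): 384x512x3 uint8, red, green, blue; 384x512 float32, m along the optical axis (not along the pixel's ray), 0 where there is no reading.
- get_calibration(name): a dict with "mtx" (3x3 intrinsics, pixels), "dist_coeffs" ([k1, k2, p1, p2, k3] as OpenCV has them; the pictures are not rectified), "R" (3x3) and "t" (3): a world point X has camera coordinates R X + t. Camera axes: x right, y down, z forward; pixel columns grow to the right and rows downward; lengths in m; the calibration is good to about 2 mm. A picture is of the moment at which its call begins. get_calibration takes no time and is no camera call.
- job_done(): hands the job in, once; it reports no verdict.
The state is a dict: "time": time; "q": joint angles; "joint_vel": joint speeds; "joint_efforts": joint torques, N m; "position": TCP position; "tcp_rot": TCP orientation; "ft_force": force on the tool from outside, world axes, zero at the start; "wrist_torque": the same for the moment, N m; "finger_gap": finger opening in m.
Only numpy, scipy, OpenCV 4.12 (cv2) and the standard library are available. Lean on these libraries where they do the work, as an engineer would, in place of code of your own. Each camera call takes 0.05 s, during which the arm holds its last target. There are 200 camera calls.

## Working session

There is one attempt and no reset: what is moved stays moved. The work goes in short steps, Python scripts to look and compute and a tool call to move; the robot and the scene stay as the last step left them, time stands still between calls to the robot, and variables do not carry over. Pictures are saved under pics/ and viewed, about 12 in all and at most 16, crops included, and the job is handed in when it is done.

Besides the shell and the picture viewer there is one more tool, called in YAML: its name, and indented under it one key for each argument. arm_command: Moves the arm, as the interface text tells. Its arguments: {"type":"object","properties":{"plan":{"type":"array","items":{"type":"array"}},"force":{"type":"number"}},"required":["plan"]}

```bash
mkdir -p pics; ls; python3 - <<'E'
from station import *
import cv2,numpy as np
s=state();print({k:np.round(v,3).tolist() for k,v in s.items()})
for n in("scene","top"):
    p,d=camera(n);cv2.imwrite(f"pics/{n}0.png",p[:,:,::-1]);np.savez(f"{n}0.npz",p=p,d=d)
    c=get_calibration(n);print(n,np.round(c["mtx"],1).tolist(),c["dist_coeffs"],np.round(c["R"],3).tolist(),c["t"])
E
```

```text
pics
{'time': 0.0, 'q': [-1.406, 0.309, 1.635, 0.0, 1.2, -0.07], 'joint_vel': [-0.001, 0.0, -0.001, -0.001, 0.0, -0.001], 'joint_efforts': [0.001, -41.525, -27.666, 0.0, 0.01, -0.0], 'position': [0.145, -0.607, 0.23], 'tcp_rot': [-0.001, 0.993, 0.117, -0.0], 'ft_force': [0.319, -0.36, 0.67], 'wrist_torque': [-0.024, -0.016, -0.061], 'finger_gap': 0.085}
scene [[489.1, 0.0, 260.4], [0.0, 489.1, 200.8], [0.0, 0.0, 1.0]] [-0.10347104  0.          0.          0.          0.        ] [[-0.125, 0.992, -0.007], [0.82, 0.1, -0.563], [-0.558, -0.077, -0.826]] [ 0.06228456 -0.42780887  1.46027381]
top [[353.1, 0.0, 259.0], [0.0, 353.1, 190.7], [0.0, 0.0, 1.0]] [-0.00674731  0.          0.          0.          0.        ] [[0.027, -0.999, 0.022], [-0.997, -0.029, -0.07], [0.07, -0.02, -0.997]] [-0.01841699  0.54485854  0.86105313]
```

View pics/scene0.png

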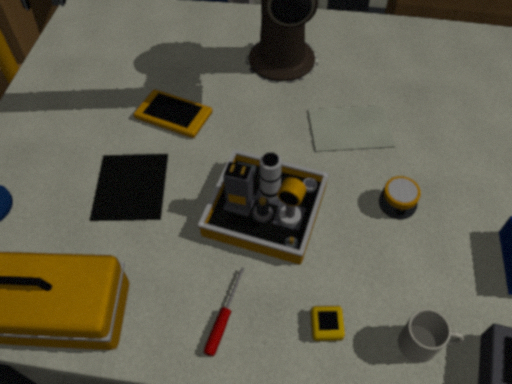

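View pics/top0.png

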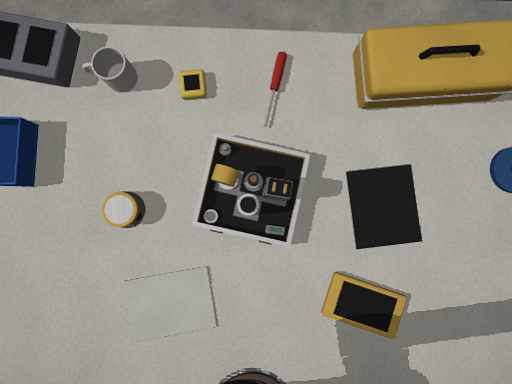

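Scene: case in the middle (~265,205), mat left (130,187) (y<0), tribrach right (400,195). Top: case (250,190), mat (384,206), tribrach (121,209); the battery is at (278,187), tube (247,206), prism (228,178) and adapter (253,181). Next I need close-up crops.

```bash
cat > h.py <<'E'
from station import *
import cv2,numpy as np
def px2w(n,uv,z):
    c=get_calibration(n);R=np.array(c["R"]);t=np.array(c["t"])
    uv=np.array(uv,float).reshape(-1,1,2)
    r=cv2.undistortPoints(uv,np.array(c["mtx"]),np.array(c["dist_coeffs"])).reshape(-1,2)
    d=np.c_[r,np.ones(len(r))]@R; C=-R.T@t
    z=np.broadcast_to(z,(len(d),))
    return C+d*((z-C[2])/d[:,2])[:,None]
def w2px(n,X):
    c=get_calibration(n)
    return cv2.projectPoints(np.array(X,float).reshape(-1,1,3),cv2.Rodrigues(np.array(c["R"]))[0],np.array(c["t"]),np.array(c["mtx"]),np.array(c["dist_coeffs"]))[0].reshape(-1,2)
def cloud(n,d):
    c=get_calibration(n);R=np.array(c["R"]);t=np.array(c["t"])
    v,u=np.mgrid[:d.shape[0],:d.shape[1]]
    r=cv2.undistortPoints(np.c_[u.ravel(),v.ravel()].astype(float).reshape(-1,1,2),np.array(c["mtx"]),np.array(c["dist_coeffs"])).reshape(-1,2)
    X=(np.c_[r,np.ones(len(r))]*d.reshape(-1,1)-t)@R
    X[d.ravel()==0]=np.nan
    return X.reshape(*d.shape,3)
def crop(p,u0,v0,u1,v1,k,f):
    cv2.imwrite(f,cv2.resize(p[v0:v1,u0:u1,::-1],None,fx=k,fy=k,interpolation=cv2.INTER_CUBIC))
E
python3 - <<'E'
from h import *
a=np.load("top0.npz");b=np.load("scene0.npz")
crop(a["p"],185,125,320,255,5,"pics/ct.png")
crop(b["p"],190,140,340,270,5,"pics/cs.png")
X=cloud("top",a["d"]);Y=cloud("scene",b["d"])
for n,Z in(("t",X),("s",Y)):
  print(n,np.isnan(Z[...,2]).mean())
for (u,v) in[(384,206),(384,180),(121,209),(120,270),(247,206),(278,187),(253,181),(225,172),(230,220),(330,130)]:print(u,v,X[v,u].round(4),X[v-2:v+3,u-2:u+3,2].std().round(4))
for (u,v) in[(130,187),(402,188),(270,161),(240,170),(290,190),(350,250)]:print(u,v,Y[v,u].round(4))
# mat, min area rect in world
p=a["p"].astype(int);m=(p.sum(2)<90).astype(np.uint8);m[:, :330]=0;m[:, 430:]=0;m[:155]=0;m[255:]=0
c=max(cv2.findContours(m,0,1)[0],key=cv2.contourArea)
w=px2w("top",c.reshape(-1,2),.004)[:,:2]
print("mat",cv2.minAreaRect((w*1000).astype(np.float32)))
E
```

```text
t 0.003931681315104167
s 0.0041961669921875
384 206 [ 0.5164 -0.3223  0.0064] 0.0015
384 180 [ 0.5828 -0.3221  0.0065] 0.0016
121 209 [0.4899 0.3222 0.0563] 0.0015
120 270 [ 0.3382  0.3383 -0.0031] 0.0014
247 206 [0.503  0.024  0.1448] 0.0011
278 187 [ 0.5453 -0.0409  0.1472] 0.0014
253 181 [0.5634 0.0127 0.0774] 0.005
225 172 [0.5744 0.0732 0.1451] 0.0011
230 220 [0.4705 0.0668 0.0174] 0.0014
330 130 [ 0.71   -0.1834 -0.0016] 0.0015
130 187 [ 0.5238 -0.3177  0.0071]
402 188 [0.4852 0.3279 0.0575]
270 161 [0.5178 0.0246 0.15  ]
240 170 [ 0.5447 -0.0365  0.1436]
290 190 [0.5852 0.0739 0.1453]
350 250 [0.6302 0.2193 0.0014]
mat ((516.4127197265625, -321.8014831542969), (195.7139434814453, 166.6571502685547), 8.203597068786621)
```

View pics/ct.png

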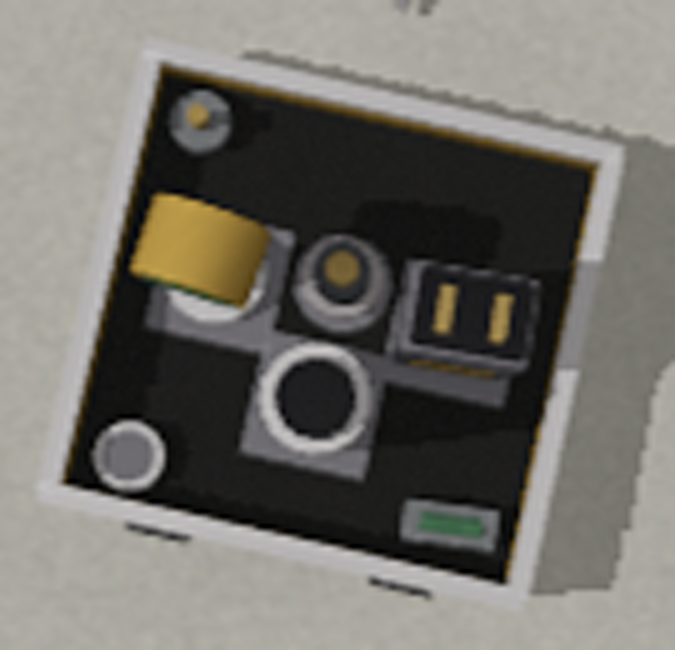

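View pics/cs.png

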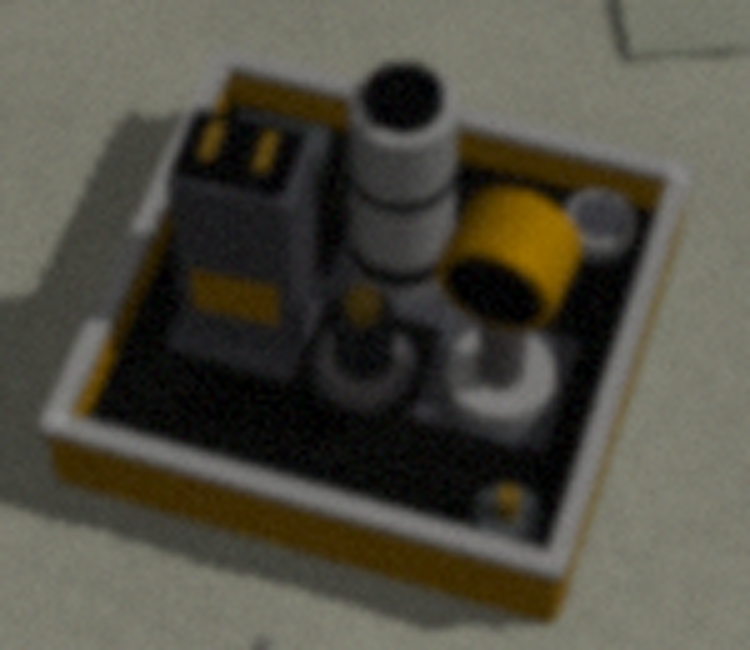

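Top crop: the case is rotated about 13°; the tube stands at the robot-side place, the battery at right (-y) and the prism at left (+y), with the drum axis roughly along case x. The scene crop confirms this: the drum's black end (+x) faces away from the robot. Next step is fitting poses.

```bash
cat > fit.py <<'E'
from h import *
from scipy.optimize import minimize
# silhouette model: convex hulls of parts projected, compared with masks through rendered id
def circ(r,z,n=40):
    a=np.linspace(0,2*np.pi,n);return np.c_[r*np.cos(a),r*np.sin(a),0*a+z]
def box(x,y,z0,z1):return np.array([[i*x/2,j*y/2,k] for i in(-1,1) for j in(-1,1) for k in(z0,z1)])
def drum():
    a=np.linspace(0,2*np.pi,40);return np.vstack([np.c_[0*a+s*.018,.027*np.cos(a),.098+.027*np.sin(a)] for s in(-1,1)])
cyl=lambda r,a,b:np.vstack([circ(r,a),circ(r,b)])
P=dict(battery=[box(.04,.056,0,.118)],tube=[cyl(.024,0,.118)],prism=[cyl(.025,0,.012),cyl(.011,.012,.08),drum()],drum=[drum()],
 adapter=[cyl(.02,0,.01),cyl(.014,.01,.046),cyl(.008,.046,.057)],top=[cyl(.042,.05,.055)])
def place(pts,x,y,z,yaw):
    c,s=np.cos(yaw),np.sin(yaw);return pts@np.array([[c,s,0],[-s,c,0],[0,0,1]])+[x,y,z]
def draw(im,n,name,pose,col,k=1,off=(0,0)):
    for q in P[name]:
        h=cv2.convexHull(((w2px(n,place(q,*pose))-off+.5)*k-.5).astype(np.float32))
        cv2.polylines(im,[np.round(h).astype(int)],True,col,1,cv2.LINE_AA)
E
python3 - <<'E'
from fit import *
S={n:np.load(n+"0.npz") for n in("top","scene")}
o=np.array([185,125])
cor=np.array([[150,45],[625,150],[522,605],[38,497]])/5+o-.4
w=px2w("top",cor,.05)[:,:2];c=w.mean(0)
ex=((w[0]-w[3])+(w[1]-w[2]))/2;ey=((w[0]-w[1])+(w[3]-w[2]))/2
print("case",c,np.linalg.norm(ex),np.linalg.norm(ey),np.arctan2(ex[1],ex[0]),np.arctan2(-ey[0],ey[1]))
psi=np.arctan2(ex[1],ex[0])
def cw(x,y):return c+np.array([np.cos(psi)*x-np.sin(psi)*y,np.sin(psi)*x+np.cos(psi)*y])
# top surfaces by height, seen in both cameras
X={n:cloud(n,S[n]["d"]) for n in S}
for n in S:
  for name,(x,y),z0,z1 in(("battery",(.01,-.06),.13,.138),("tube",(-.04,0),.13,.138),("prism",(.01,.06),.105,.118),):
    m=(X[n][...,2]>z0)&(np.hypot(*(X[n][...,:2]-cw(x,y)).transpose(2,0,1))<.05)
    q=X[n][m][:,:2]*1000
    print(n,name,m.sum(),np.round(cw(x,y)*1000,1),cv2.minAreaRect(q.astype(np.float32)),np.median(q,0),X[n][m][:,2].max())
  p=S[n]["p"].astype(int)
  a=X[n]; 
  m=(a[...,2]>.045)&(np.hypot(a[...,0]-.49,a[...,1]-.325)<.055)
  print(n,"trib",m.sum(),cv2.minEnclosingCircle((a[m][:,:2]*1000).astype(np.float32)),a[m][:,:2].mean(0))
E
```

```text
case [0.54662029 0.01568301] 0.22481106766021355 0.2362741435137003 -0.20317807324092668 -0.19014089228374353
top battery 477 [544.3 -45.1] ((545.4143676757812, -42.090267181396484), (55.70912551879883, 39.88947677612305), 82.03606414794922) [544.21801631 -41.22626797] 0.14892913847235978
top tube 397 [507.4  23.8] ((517.0097045898438, 15.28335952758789), (45.64064407348633, 71.57182312011719), 46.50358200073242) [507.74018195  23.64521372] 0.14878094776723907
top prism 439 [568.5  72.4] ((571.304931640625, 76.45392608642578), (53.3411865234375, 37.560523986816406), 73.76776123046875) [569.84032511  74.8011225 ] 0.14731151509873272
top trib 1025 ((491.145751953125, 327.3308410644531), 42.79161834716797) [0.49019662 0.32548956]
scene battery 469 [544.3 -45.1] ((546.2069702148438, -42.06252670288086), (56.340293884277344, 40.809993743896484), 81.69080352783203) [551.76960634 -40.45923124] 0.15121428512229446
scene tube 359 [507.4  23.8] ((509.74072265625, 12.457984924316406), (47.20466613769531, 70.99921417236328), 12.398778915405273) [513.78337316  23.95608242] 0.1500236672939572
scene prism 592 [568.5  72.4] ((570.4833984375, 76.70587921142578), (53.41416549682617, 42.11305618286133), 74.27204132080078) [580.44872775  77.40156395] 0.14939786970315036
scene trib 894 ((489.0219421386719, 326.45318603515625), 44.063472747802734) [0.4938957  0.32754126]
```

```bash
cat >> fit.py <<'E'
def part_edges(q,n,pose):
    h=cv2.convexHull(w2px(n,place(q,*pose)).astype(np.float32)).reshape(-1,2)
    h=np.vstack([h,h[:1]]);out=[]
    for a,b in zip(h[:-1],h[1:]):
        L=np.linalg.norm(b-a);k=max(int(L*2),1);t=((np.arange(k)+.5)/k)[:,None]
        out.append(a+(b-a)*t)
    return np.vstack(out)
def grad(p):
    f=cv2.GaussianBlur(p.astype(np.float32),(0,0),.8)
    g=np.sqrt((cv2.Sobel(f,5,1,0)**2+cv2.Sobel(f,5,0,1)**2).sum(2));return np.minimum(g,250)
def edgefit(G,n,parts,pose0,yaw=True,span=.006,ys=.12):
    def cost(v):
        pose=(pose0[0]+v[0],pose0[1]+v[1],pose0[2],pose0[3]+(v[2]*10 if yaw else 0))
        e=np.vstack([part_edges(q,n,pose) for q in parts]).astype(np.float32)
        return -cv2.remap(G,e[:,0],e[:,1],1).mean()
    best=None
    for i in(-span,0,span):
        for j in(-span,0,span):
            r=minimize(cost,[i,j,0],method="Nelder-Mead",options=dict(initial_simplex=np.array([[i,j,0],[i+.003,j,0],[i,j+.003,0],[i,j,.008]]),xatol=1e-5,fatol=1e-3))
            if best is None or r.fun<best.fun:best=r
    v=best.x;return np.array([pose0[0]+v[0],pose0[1]+v[1],pose0[2],pose0[3]+(v[2]*10 if yaw else 0)]),-best.fun
E
python3 - <<'E'
from fit import *
S={n:np.load(n+"0.npz")["p"] for n in("top","scene")}
init=dict(battery=(.5454,-.0421,.02,-.14),tube=(.507,.0237,.02,0),drum=(.5708,.0765,.02,-.28),adapter=(.567,.0115,.02,0),top=(.490,.3268,0,0))
P["cap"]=[np.vstack([circ(.018,.125)])]
P["case"]=[np.array([[i*.114,j*.119,.05] for i in(-1,1) for j in(-1,1)])]
P["mat"]=[np.array([[i*.1,j*.085,.004] for i in(-1,1) for j in(-1,1)])]
P["foot"]=[cyl(.025,0,.012)]
parts=dict(battery=P["battery"],tube=[P["tube"][0]],drum=P["drum"],adapter=P["adapter"],top=[circ(.042,.055)],case=P["case"],mat=P["mat"],foot=P["foot"])
init.update(case=(.5466,.0157,0,-.197),mat=(.5164,-.3218,0,.143),foot=(.5708,.0765,.02,0))
ims={}
for n in S:
    G=grad(S[n]);k=5;off=np.array((185,125) if n=="top" else (190,140))
    s=(135,130) if n=="top" else (150,130)
    im=cv2.resize(S[n][off[1]:off[1]+s[1],off[0]:off[0]+s[0],::-1],None,fx=k,fy=k,interpolation=cv2.INTER_CUBIC)
    im=cv2.convertScaleAbs(im,alpha=1.5)
    for a in parts:
        r,f=edgefit(G,n,parts[a],init[a],a in("battery","drum","case","mat"))
        print(n,a,(r*1000).round(1)[:2],r[3].round(3),round(f,1))
        P["_"]=parts[a];draw(im,n,"_",r,(0,255,0),k,off)
    ims[n]=im[:600]
cv2.imwrite("pics/ov.png",cv2.resize(np.hstack([ims["top"],ims["scene"]]),(800,340),interpolation=cv2.INTER_AREA))
E
```

```text
top battery [537.3 -22.5] -0.2 195.2
top tube [507.3  22.8] 0.0 247.8
top drum [571.8  75.9] -0.334 238.2Traceback (most recent call last):
  File "<stdin>", line 17, in <module>
  File "fit.py", line 36, in edgefit
    r=minimize(cost,[i,j,0],method="Nelder-Mead",options=dict(initial_simplex=np.array([[i,j,0],[i+.003,j,0],[i,j+.003,0],[i,j,.008]]),xatol=1e-5,fatol=1e-3))
    res = _minimize_neldermead(fun, x0, args, callback, bounds=bounds,
                               **options)
    fxr = func(xr)
    fx = function(np.copy(x), *(wrapper_args + args))
  File "fit.py", line 31, in cost
    e=np.vstack([part_edges(q,n,pose) for q in parts]).astype(np.float32)
                 ~~~~~~~~~~^^^^^^^^^^
  File "fit.py", line 19, in part_edges
    h=cv2.convexHull(w2px(n,place(q,*pose)).astype(np.float32)).reshape(-1,2)
                     ~~~~^^^^^^^^^^^^^^^^^^
  File "h.py", line 11, in w2px
    c=get_calibration(n)
ValueError: time passes only in moves, steps and waits
```

```bash
sed -i 's/^import cv2,numpy as np/import cv2,numpy as np,functools\nget_calibration=functools.cache(get_calibration)/' h.py
sed -i 's/        return -cv2.remap.*/        return -cv2.remap(G,e[:,0],e[:,1],1).mean()+60*max(0,np.hypot(v[0],v[1])*1000-8)+2000*max(0,abs(v[2]*10)-.15)/' fit.py
cat > run1.py <<'E'
from fit import *
S={n:np.load(n+"0.npz")["p"] for n in("top","scene")}
init=dict(battery=(.5454,-.0421,.02,-.14),tube=(.507,.0237,.02,0),drum=(.5708,.0765,.02,-.28),adapter=(.567,.0115,.02,0),top=(.490,.3268,0,0))
P["case"]=[np.array([[i*.114,j*.119,.05] for i in(-1,1) for j in(-1,1)])]
P["mat"]=[np.array([[i*.1,j*.085,.004] for i in(-1,1) for j in(-1,1)])]
P["foot"]=[cyl(.025,0,.012)]
parts=dict(battery=P["battery"],tube=[P["tube"][0]],drum=P["drum"],adapter=P["adapter"],top=[circ(.042,.055)],case=P["case"],mat=P["mat"],foot=P["foot"])
init.update(case=(.5466,.0157,0,-.197),mat=(.5164,-.3218,0,.143),foot=(.5708,.0765,.02,0))
ims={}
for n in S:
    G=grad(S[n]);k=5;off=np.array((185,125) if n=="top" else (190,140))
    s=(135,130) if n=="top" else (150,130)
    im=cv2.resize(S[n][off[1]:off[1]+s[1],off[0]:off[0]+s[0],::-1],None,fx=k,fy=k,interpolation=cv2.INTER_CUBIC)
    im=cv2.convertScaleAbs(im,alpha=1.5)
    for a in parts:
        r,f=edgefit(G,n,parts[a],init[a],a in("battery","drum","case","mat"))
        print(n,a,(r*1000).round(1)[:2],r[3].round(3),round(f,1))
        P["_"]=parts[a];draw(im,n,"_",r,(0,255,0),k,off)
    ims[n]=cv2.resize(im,(700,580))
cv2.imwrite("pics/ov.png",ims["top"]);cv2.imwrite("pics/ovs.png",ims["scene"])
E
python3 run1.py
```

```text
top battery [545.6 -43. ] -0.145 150.3
top tube [507.3  22.8] 0.0 247.8
top drum [571.8  75.9] -0.334 238.2
top adapter [571.1  12.7] 0.0 189.1
top top [489.9 327.3] 0.0 244.6
top case [554.2  14.6] -0.194 170.0
top mat [ 516.7 -321.7] 0.15 250.0
top foot [578.8  77.1] 0.0 167.8
scene battery [553.4 -41.8] -0.178 119.4
scene tube [510.2  23.9] 0.0 157.9
scene drum [569.3  76.5] -0.211 196.6
scene adapter [568.4  14.5] 0.0 88.6
scene top [487.4 329.6] 0.0 179.2
scene case [549.2   9.4] -0.194 164.2
scene mat [ 517.4 -320.7] 0.156 249.9
scene foot [566.   77.4] 0.0 203.2
```

View pics/ov.png

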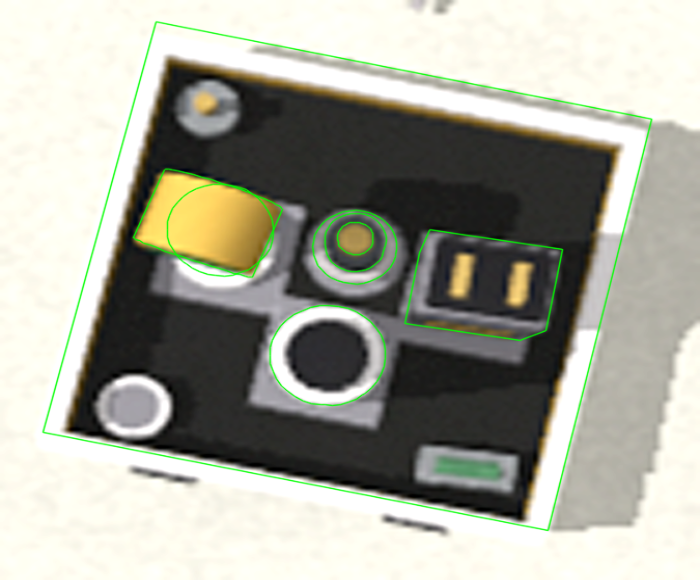

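View pics/ovs.png

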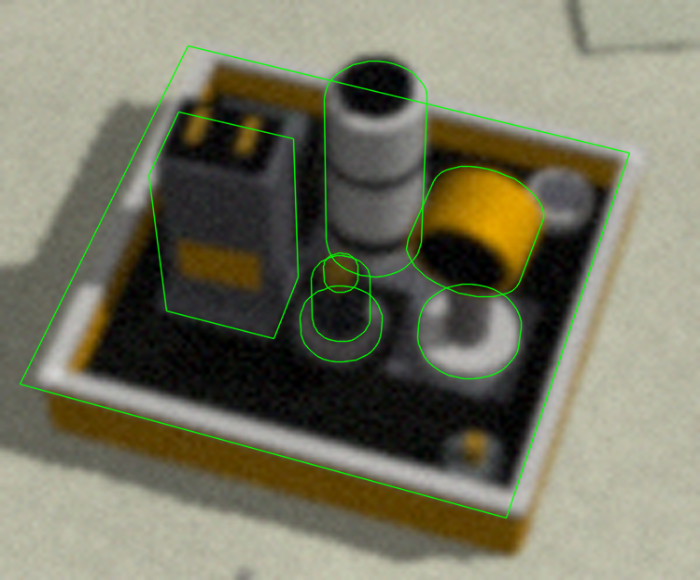

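Overlay: top-view fits sit well on the tube, battery and drum, but the case and adapter fits are loose. The scene fits are coarse, while the depth rectangles from both cameras agree within about 1 mm. That is good enough to move, starting with the tube.

```bash
cat > go.py <<'E'
import sys
from station import *
import numpy as np
from scipy.spatial.transform import Rotation as Ro
def go(x,y,z,jaw,ref=None):
    s=state() ;p=np.array(s["position"]);q=np.array(s["tcp_rot"])
    R=Ro.from_quat(q[[1,2,3,0]]).as_matrix()
    d=R.T@(np.array([x,y,z])-p)/.04
    az=np.arctan2(R[1,0],R[0,0]);t=-(jaw+np.pi/2-az);t=(t+np.pi/2)%np.pi-np.pi/2
    print("t",round(s["time"],2),"p",p.round(4),"jaw",round((az-np.pi/2),3),"f",np.round(s["ft_force"],1),"gap",round(s["finger_gap"],4),"q6",round(s["q"][5],2))
    print("-> shift",d.round(3).tolist(),"turn",round(np.degrees(t)/8,3),"tilt",np.round(R[:2,2],4))
if __name__=="__main__":go(*map(float,sys.argv[1:5]))
E
python3 go.py .508 .0233 .21 -.2
```

```text
t 0.1 p [ 0.1452 -0.6071  0.2302] jaw -1.336 f [ 0.  -0.5  0.3] gap 0.0852 q6 -0.07
-> shift [12.486, -13.217, 0.534] turn -8.136 tilt [-0.0003  0.0021]
```

arm_command:
  plan:
    - [[12.486,-13.217,0],-8.136,1]
    - [[12.486,-13.217,0],-8.136,1]
    - [[12.486,-13.217,0],-8.136,1]
    - [[12.486,-13.217,0],-8.136,1]
    - [[12.486,-13.217,0],-8.136,1]
    - [[12.486,-13.217,0],-8.136,1]
    - [[12.486,-13.217,0],-8.136,1]
    - [[12.486,-13.217,0],-8.136,1]
  force: 40

```text
time: 0.9
position: [0.3452, -0.2591, 0.2311]
tcp_rot: [-0.0, 0.773, 0.635, 0.0]
ft_force: [0.5, 0.3, -0.2]
finger_gap: 0.0851
```

```bash
python3 go.py .508 .0233 .21 -.2
```

```text
t 0.9 p [ 0.3452 -0.2591  0.2311] jaw -0.196 f [ 0.5  0.3 -0.2] gap 0.0851 q6 -0.55
-> shift [7.718, 2.616, 0.528] turn 0.029 tilt [0.0001 0.0001]
```

arm_command:
  plan:
    - [[7.718,2.616,0.3],0.03,1]
    - [[7.718,2.616,0.3],0.03,1]
    - [[7.718,2.616,0.3],0.03,1]
    - [[7.718,2.616,0.3],0.03,1]
    - [[7.718,2.616,0.3],0.03,1]
    - [[7.718,2.616,0.3],0.03,1]
    - [[7.718,2.616,0.3],0.03,1]
    - [[7.718,2.616,0.3],0.03,1]

```text
time: 1.7
position: [0.5097, 0.0236, 0.2188]
tcp_rot: [-0.0, 0.774, 0.633, 0.0]
ft_force: [0.3, -0.2, -0.4]
finger_gap: 0.0852
```

```bash
python3 go.py .508 .0233 .100 -.2
```

```text
t 1.7 p [0.5097 0.0236 0.2188] jaw -0.2 f [ 0.3 -0.2 -0.4] gap 0.0852 q6 0.16
-> shift [-0.019, -0.04, 2.969] turn 0.003 tilt [-0.0001  0.001 ]
```

arm_command:
  plan:
    - [[0,0,0.6],0,1]
    - [[0,0,1.4],0,1]
    - [[0,0,2.2],0,1]
    - [[0,0,2.7],0,1]
    - [[0,0,2.96],0,1]
    - [[0,0,2.96],0,1]

```text
time: 2.3
position: [0.5069, 0.02, 0.0993]
tcp_rot: [-0.001, 0.776, 0.631, -0.002]
ft_force: [0.8, -0.4, -0.6]
finger_gap: 0.0855
```

```bash
python3 go.py .508 .0233 .100 -.2; python3 - <<'E'
from h import *
for n,b in(("top",(205,150,305,250)),("scene",(200,110,320,230))):
    p,d=camera(n);crop(p,*b,4,"pics/g1%s.png"%n)
a=[cv2.imread("pics/g1%s.png"%n) for n in("top","scene")]
cv2.imwrite("pics/g1.png",cv2.convertScaleAbs(np.hstack([cv2.resize(i,(400,400)) for i in a]),alpha=1.6))
E
```

```text
t 2.3 p [0.5069 0.02   0.0993] jaw -0.205 f [ 0.8 -0.4 -0.6] gap 0.0855 q6 0.16
-> shift [0.087, 0.01, -0.018] turn -0.036 tilt [-0.0041 -0.    ]
```

View pics/g1.png

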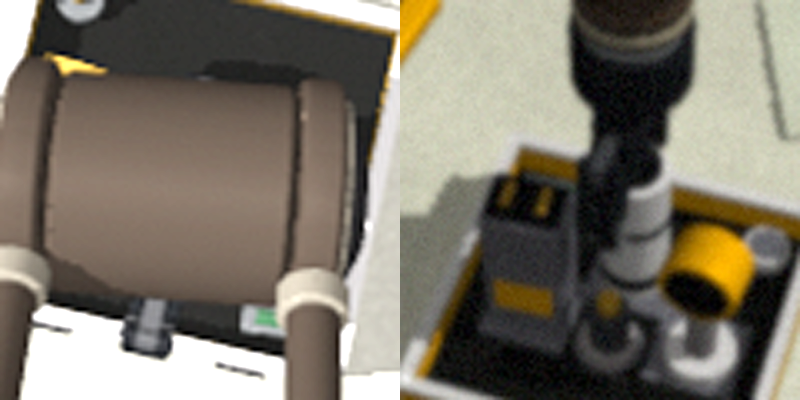

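The gripper surrounds the tube (scene crop: finger at ~(600,190), tube at (640,215)). The finger looks rather far to the left, so I'll compare it with the expected projection.

```bash
python3 go.py .508 .0233 .100 -.2; python3 - <<'E'
from h import *
s=state();p=np.array(s["position"]);j=-.2
for r in(-.043,.043,.057):
  for z in(.115,.13):
    X=[p[0]+r*np.cos(j),p[1]+r*np.sin(j),z]
    print(r,z,(w2px("scene",X)[0]-[200,110])*400/120+[400,0])
for X in([.508,.0233,.145],[.508,.0233,.1]):print(X,(w2px("scene",X)[0]-[200,110])*400/120+[400,0])
E
```

```text
t 2.4 p [0.5093 0.0201 0.1016] jaw -0.205 f [ 0.4  0.8 -0.5] gap 0.0855 q6 0.16
-> shift [0.071, -0.048, 0.039] turn -0.034 tilt [ 0.001  -0.0002]
-0.043 0.115 [647.45887177 145.2716918 ]
-0.043 0.13 [647.81169464 130.89002573]
0.043 0.115 [607.04500926 242.35440236]
0.043 0.13 [606.9421213  228.45525294]
0.057 0.115 [600.12536858 258.98086513]
0.057 0.13 [599.93950201 245.17745914]
[0.508, 0.0233, 0.145] [633.05108234 163.02618831]
[0.508, 0.0233, 0.1] [632.47176548 205.53919575]
```

arm_command:
  plan:
    - [[0.07,0,0.0],0,1]
    - [[0.07,0,0],0,0.4]
    - [[0.07,0,0],0,0.4]
    - [[0.07,0,0],0,0.4]
    - [[0.07,0,0],0,0.4]
    - [[0.07,0,0],0,0.4]
    - [[0.07,0,0],0,0.4]
    - [[0.07,0,0],0,0.4]

```text
time: 3.2
position: [0.5094, 0.0235, 0.1017]
tcp_rot: [-0.0, 0.775, 0.631, 0.0]
ft_force: [-3.1, 0.4, 7.0]
finger_gap: 0.0472
```

```bash
python3 go.py .508 .0233 .100 -.2
```

```text
t 3.2 p [0.5094 0.0235 0.1017] jaw -0.204 f [-3.1  0.4  7. ] gap 0.0472 q6 0.16
-> shift [-0.012, -0.033, 0.043] turn -0.03 tilt [-0.0001  0.0002]
```

arm_command:
  plan:
    - [[0,0,-0.3],0,0.4]
    - [[0,0,-0.9],0,0.4]
    - [[0,0,-1.6],0,0.4]
    - [[0,0,-2.4],0,0.4]
    - [[0,0,-3.1],0,0.4]
    - [[0,0,-3.5],0,0.4]
    - [[0,0,-3.5],0,0.4]

```text
time: 3.9
position: [0.5114, 0.0232, 0.2441]
tcp_rot: [0.002, 0.775, 0.631, 0.002]
ft_force: [0.9, 0.0, -1.5]
finger_gap: 0.0473
```

```bash
python3 go.py .468 -.329 .24 -.2
```

```text
t 3.9 p [0.5114 0.0232 0.2441] jaw -0.204 f [ 0.9  0.  -1.5] gap 0.0473 q6 0.16
-> shift [-8.843, 0.722, 0.099] turn -0.03 tilt [ 0.0067 -0.0004]
```

arm_command:
  plan:
    - [[-0.6,0.05,0],0,0.4]
    - [[-1.8,0.15,0],0,0.4]
    - [[-3.0,0.26,0],0,0.4]
    - [[-4.2,0.36,0],0,0.4]
    - [[-5.4,0.46,0],0,0.4]
    - [[-6.6,0.56,0],0,0.4]
    - [[-7.8,0.66,0],0,0.4]
    - [[-8.84,0.76,0],0,0.4]

```text
time: 4.7
position: [0.4658, -0.3308, 0.239]
tcp_rot: [-0.001, 0.776, 0.631, -0.0]
ft_force: [1.1, 0.5, -1.8]
finger_gap: 0.0476
```

arm_command:
  plan:
    - [[0,0,0.4],0,0.4]
    - [[0,0,1.2],0,0.4]
    - [[0,0,2.1],0,0.4]
    - [[0,0,3.0],0,0.4]
    - [[0,0,3.5],0,0.4]
    - [[0,0,3.75],0,0.4]
    - [[0,0,3.86],0,0.4]
    - [[0,0,3.86],0,0.4]

```text
time: 5.5
position: [0.4669, -0.3289, 0.0864]
tcp_rot: [-0.001, 0.775, 0.631, -0.0]
ft_force: [-0.1, 0.1, -2.3]
finger_gap: 0.0471
```

```bash
python3 go.py .468 -.329 .0855 -.2
```

```text
t 5.5 p [ 0.4669 -0.3289  0.0864] jaw -0.204 f [-0.1  0.1 -2.3] gap 0.0471 q6 -0.49
-> shift [0.003, 0.028, 0.022] turn -0.03 tilt [-0.0013  0.0007]
```

arm_command:
  plan:
    - [[0,0,0.02],0,0.4]
    - [[0,0,0.035],0,0.4]
    - [[0,0,0.05],0,0.4]
    - [[0,0,0.05],0,0.4]

```text
time: 5.9
position: [0.4681, -0.3296, 0.0855]
tcp_rot: [0.001, 0.775, 0.631, 0.0]
ft_force: [-1.0, 0.2, 3.7]
finger_gap: 0.0473
```

arm_command:
  plan:
    - [[0,0,0],0,0.7]
    - [[0,0,0],0,0.8]
    - [[0,0,0],0,0.9]
    - [[0,0,-0.3],0,1]
    - [[0,0,-1],0,1]
    - [[0,0,-2],0,1]
    - [[0,0,-3],0,1]
    - [[0,0,-3.5],0,1]

```text
time: 6.7
position: [0.4693, -0.3305, 0.2298]
tcp_rot: [0.004, 0.775, 0.631, 0.001]
ft_force: [-0.1, 0.7, 0.7]
finger_gap: 0.0854
```

```bash
python3 go.py .5707 .0765 .23 -.3
```

```text
t 6.7 p [ 0.4693 -0.3305  0.2298] jaw -0.204 f [-0.1  0.7  0.7] gap 0.0854 q6 -0.49
-> shift [10.479, 0.42, -0.038] turn 0.687 tilt [ 0.0058 -0.0047]
```

```bash
cat > dr.py <<'E'
# usage: dr.py [-m dx dy dz turn]... [-g x y z jaw]   dead-reckoned commanded pose
import sys,json
from station import *
import numpy as np
a=sys.argv[1:];P=json.load(open("pose.json"))
ax=lambda j:np.array([[-np.sin(j),np.cos(j),0],[np.cos(j),np.sin(j),0],[0,0,-1]])
while a:
    o,v=a[0],np.array(list(map(float,a[1:5])));a=a[5:]
    if o=="-m":
        P[:3]=(np.array(P[:3])+.04*v[:3]@ax(P[3])).tolist();P[3]-=np.radians(8*v[3])
    elif o=="-s":P=v.tolist()
    else:
        print("-> shift",(ax(P[3])@(v[:3]-P[:3])/.04).round(3).tolist(),"turn",round(-np.degrees(v[3]-P[3])/8,3))
json.dump(P,open("pose.json","w"))
s=state();q=s["tcp_rot"]
print("t",round(s["time"],2),"cmd",np.round(P,4),"meas",np.round(s["position"],4),"jaw",round(2*np.arctan2(q[2],q[1])-np.pi/2,3),"f",np.round(s["ft_force"],1),"gap",round(s["finger_gap"],4))
E
echo '[0.5093,0.0235,0.1013,-0.204]'>pose.json
python3 dr.py -m -8.84 .76 -3.09 0 -g .5707 .0765 .225 -.3
```

```text
-> shift [10.448, 0.475, -0.003] turn 0.688
t 6.7 cmd [ 0.4674 -0.3289  0.2249 -0.204 ] meas [ 0.4693 -0.3305  0.2298] jaw -0.204 f [-0.1  0.7  0.7] gap 0.0854
```

arm_command:
  plan:
    - [[0.6,0.03,0],0.1,1]
    - [[1.8,0.08,0],0.3,1]
    - [[3.0,0.14,0],0.5,1]
    - [[4.2,0.19,0],0.69,1]
    - [[5.4,0.24,0],0.69,1]
    - [[6.6,0.3,0],0.69,1]
    - [[7.8,0.36,0],0.69,1]
    - [[9.0,0.41,0],0.69,1]

```text
time: 7.5
position: [0.5569, 0.0221, 0.2257]
tcp_rot: [0.001, 0.805, 0.593, 0.001]
ft_force: [-0.1, -0.7, 0.2]
finger_gap: 0.0854
```

```bash
python3 dr.py -m 9 .41 0 .69 -g .5707 .0765 .225 -.3;python3 dr.py -g .5707 .0765 .097 -.3
```

```text
-> shift [1.448, -0.075, -0.003] turn -0.002
t 7.5 cmd [ 0.5564  0.0203  0.2249 -0.3003] meas [0.5569 0.0221 0.2257] jaw -0.3 f [-0.1 -0.7  0.2] gap 0.0854
-> shift [1.448, -0.075, 3.198] turn -0.002
t 7.5 cmd [ 0.5564  0.0203  0.2249 -0.3003] meas [0.5569 0.0221 0.2257] jaw -0.3 f [-0.1 -0.7  0.2] gap 0.0854
```

arm_command:
  plan:
    - [[1.0,-0.05,0],0,1]
    - [[1.448,-0.075,0],0,1]
    - [[1.448,-0.075,0.8],0,1]
    - [[1.448,-0.075,1.6],0,1]
    - [[1.448,-0.075,2.4],0,0.9]
    - [[1.448,-0.075,3.0],0,0.8]
    - [[1.448,-0.075,3.2],0,0.7]
    - [[1.448,-0.075,3.2],0,0.7]

```text
time: 8.3
position: [0.5699, 0.0763, 0.0958]
tcp_rot: [-0.001, 0.805, 0.593, -0.001]
ft_force: [-0.1, 0.4, 0.7]
finger_gap: 0.0595
```

arm_command:
  plan:
    - [[0,0,0],0,0.6]
    - [[0,0,0],0,0.5]
    - [[0,0,0],0,0.3]
    - [[0,0,0],0,0.3]
    - [[0,0,0],0,0.3]
    - [[0,0,0],0,0.3]

```text
time: 8.9
position: [0.5718, 0.0766, 0.0985]
tcp_rot: [0.001, 0.805, 0.593, 0.001]
ft_force: [-2.1, 0.3, 6.3]
finger_gap: 0.0359
```

```bash
python3 dr.py -m 1.448 -.075 3.2 0
```

```text
t 8.9 cmd [ 0.5707  0.0765  0.0969 -0.3003] meas [0.5718 0.0766 0.0985] jaw -0.301 f [-2.1  0.3  6.3] gap 0.0359
```

arm_command:
  plan:
    - [[0,0,-0.3],0,0.3]
    - [[0,0,-0.9],0,0.3]
    - [[0,0,-1.6],0,0.3]
    - [[0,0,-2.4],0,0.3]
    - [[0,0,-3.1],0,0.3]
    - [[0,0,-3.6],0,0.3]
    - [[0,0,-3.6],0,0.3]

```text
time: 9.6
position: [0.5731, 0.0764, 0.2446]
tcp_rot: [0.002, 0.805, 0.593, 0.003]
ft_force: [1.2, 0.1, -3.1]
finger_gap: 0.0355
```

```bash
python3 dr.py -m 0 0 -3.6 0 -g .5552 -.2731 .2409 -.3003
```

```text
-> shift [-8.463, 2.216, 0.0] turn -0.0
t 9.6 cmd [ 0.5707  0.0765  0.2409 -0.3003] meas [0.5731 0.0764 0.2446] jaw -0.301 f [ 1.2  0.1 -3.1] gap 0.0355
```

arm_command:
  plan:
    - [[-0.6,0.16,0],0,0.3]
    - [[-1.7,0.44,0],0,0.3]
    - [[-2.9,0.76,0],0,0.3]
    - [[-4.1,1.07,0],0,0.3]
    - [[-5.3,1.39,0],0,0.3]
    - [[-6.5,1.7,0],0,0.3]
    - [[-7.6,1.99,0],0,0.3]
    - [[-8.46,2.22,0],0,0.3]

```text
time: 10.4
position: [0.5537, -0.2756, 0.2383]
tcp_rot: [-0.001, 0.805, 0.593, -0.001]
ft_force: [0.9, -0.1, -3.0]
finger_gap: 0.0361
```

arm_command:
  plan:
    - [[0,0,0.4],0,0.3]
    - [[0,0,1.2],0,0.3]
    - [[0,0,2.1],0,0.3]
    - [[0,0,3.0],0,0.3]
    - [[0,0,3.6],0,0.3]
    - [[0,0,3.9],0,0.3]
    - [[0,0,3.98],0,0.3]
    - [[0,0,4.0],0,0.3]

```text
time: 11.2
position: [0.5515, -0.2708, 0.0823]
tcp_rot: [-0.005, 0.805, 0.594, -0.003]
ft_force: [-11.4, 5.0, 21.2]
finger_gap: 0.0359
```

```bash
python3 dr.py -m -8.46 2.22 4 0
```

```text
t 11.2 cmd [ 0.5554 -0.273   0.0809 -0.3003] meas [ 0.5515 -0.2708  0.0823] jaw -0.3 f [-11.4   5.   21.2] gap 0.0359
```

arm_command:
  plan:
    - [[0,0,-0.03],0,0.3]
    - [[0,0,-0.05],0,0.3]
    - [[0,0,-0.05],0,0.3]
    - [[0,0,-0.05],0,0.3]

```text
time: 11.6
position: [0.5556, -0.273, 0.0823]
tcp_rot: [0.0, 0.805, 0.593, 0.0]
ft_force: [0.1, 0.5, -1.4]
finger_gap: 0.0354
```

```bash
python3 dr.py -m 0 0 -.05 0
```

```text
t 11.6 cmd [ 0.5554 -0.273   0.0829 -0.3003] meas [ 0.5556 -0.273   0.0823] jaw -0.3 f [ 0.1  0.5 -1.4] gap 0.0354
```

arm_command:
  plan:
    - [[0,0,0],0,0.5]
    - [[0,0,0],0,0.6]
    - [[0,0,0],0,0.8]
    - [[0,0,-0.2],0,0.9]
    - [[0,0,-0.8],0,1]
    - [[0,0,-1.8],0,1]
    - [[0,0,-2.8],0,1]
    - [[0,0,-3.5],0,1]

```text
time: 12.4
position: [0.5566, -0.2739, 0.2266]
tcp_rot: [0.002, 0.805, 0.593, 0.001]
ft_force: [1.0, -0.2, -0.2]
finger_gap: 0.0852
```

```bash
python3 dr.py -m 0 0 -3.5 0 -g .5454 -.0423 .2229 -.14
```

```text
-> shift [5.436, -1.945, 0.0] turn -1.148
t 12.4 cmd [ 0.5554 -0.273   0.2229 -0.3003] meas [ 0.5566 -0.2739  0.2266] jaw -0.301 f [ 1.  -0.2 -0.2] gap 0.0852
```

arm_command:
  plan:
    - [[0.6,-0.21,0],-0.3,1]
    - [[1.7,-0.6,0],-0.7,1]
    - [[2.8,-1.0,0],-1.15,1]
    - [[3.9,-1.4,0],-1.15,1]
    - [[4.9,-1.75,0],-1.15,1]
    - [[5.436,-1.945,0],-1.15,1]
    - [[5.436,-1.945,0],-1.15,1]

```text
time: 13.1
position: [0.5452, -0.0395, 0.2233]
tcp_rot: [-0.0, 0.753, 0.657, 0.001]
ft_force: [-0.5, -0.1, 0.8]
finger_gap: 0.0857
```

arm_command:
  plan:
    - [[0,0,0.4],0,1]
    - [[0,0,1.2],0,1]
    - [[0,0,2.1],0,0.9]
    - [[0,0,2.8],0,0.8]
    - [[0,0,3.05],0,0.75]
    - [[0,0,3.1],0,0.75]

```text
time: 13.7
position: [0.5447, -0.0431, 0.0975]
tcp_rot: [-0.001, 0.755, 0.656, -0.001]
ft_force: [0.8, -0.5, -0.0]
finger_gap: 0.0643
```

arm_command:
  plan:
    - [[0,0,0],0,0.7]
    - [[0,0,0],0,0.6]
    - [[0,0,0],0,0.5]
    - [[0,0,0],0,0.35]
    - [[0,0,0],0,0.35]
    - [[0,0,0],0,0.35]
  force: 45

```text
time: 14.3
position: [0.546, -0.0426, 0.1001]
tcp_rot: [0.001, 0.755, 0.656, 0.0]
ft_force: [-2.5, 0.5, 5.5]
finger_gap: 0.0397
```

```bash
python3 dr.py -m 5.436 -1.945 3.1 -1.15
```

```text
t 14.3 cmd [ 0.5454 -0.0423  0.0989 -0.1398] meas [ 0.546  -0.0426  0.1001] jaw -0.14 f [-2.5  0.5  5.5] gap 0.0397
```

Gripped at 39.7 mm. Lift and move to the mat.

arm_command:
  plan:
    - [[0,0,-0.3],0,0.35]
    - [[0,0,-0.9],0,0.35]
    - [[0,0,-1.6],0,0.35]
    - [[0,0,-2.4],0,0.35]
    - [[0,0,-3.1],0,0.35]
    - [[0,0,-3.6],0,0.35]
    - [[0,0,-3.6],0,0.35]

```text
time: 15.0
position: [0.5478, -0.0427, 0.2464]
tcp_rot: [0.003, 0.755, 0.656, 0.003]
ft_force: [0.6, -0.7, -3.2]
finger_gap: 0.0396
```

```bash
python3 dr.py -m 0 0 -3.6 0 -g .5678 -.3561 .2429 -.1398
```

```text
-> shift [-7.691, 1.647, 0.0] turn 0.0
t 15.0 cmd [ 0.5454 -0.0423  0.2429 -0.1398] meas [ 0.5478 -0.0427  0.2464] jaw -0.14 f [ 0.6 -0.7 -3.2] gap 0.0396
```

arm_command:
  plan:
    - [[-0.6,0.13,0],0,0.35]
    - [[-1.7,0.36,0],0,0.35]
    - [[-2.9,0.62,0],0,0.35]
    - [[-4.1,0.88,0],0,0.35]
    - [[-5.3,1.14,0],0,0.35]
    - [[-6.5,1.39,0],0,0.35]
    - [[-7.4,1.58,0],0,0.35]
    - [[-7.69,1.65,0],0,0.35]

```text
time: 15.8
position: [0.5664, -0.3602, 0.2398]
tcp_rot: [-0.001, 0.756, 0.655, -0.001]
ft_force: [-0.3, 1.4, -4.0]
finger_gap: 0.0398
```

arm_command:
  plan:
    - [[0,0,0.4],0,0.35]
    - [[0,0,1.2],0,0.35]
    - [[0,0,2.1],0,0.35]
    - [[0,0,3.0],0,0.35]
    - [[0,0,3.6],0,0.35]
    - [[0,0,3.88],0,0.35]
    - [[0,0,3.94],0,0.35]
    - [[0,0,3.94],0,0.35]

```text
time: 16.6
position: [0.5673, -0.3537, 0.0842]
tcp_rot: [-0.001, 0.754, 0.656, 0.0]
ft_force: [0.8, -0.7, -3.5]
finger_gap: 0.0397
```

```bash
python3 dr.py -m -7.69 1.65 3.94 0
```

```text
t 16.6 cmd [ 0.5679 -0.3561  0.0853 -0.1398] meas [ 0.5673 -0.3537  0.0842] jaw -0.139 f [ 0.8 -0.7 -3.5] gap 0.0397
```

arm_command:
  plan:
    - [[0,0,0.02],0,0.35]
    - [[0,0,0.03],0,0.35]
    - [[0,0,0.04],0,0.35]
    - [[0,0,0.04],0,0.35]

```text
time: 17.0
position: [0.5681, -0.3551, 0.084]
tcp_rot: [-0.001, 0.755, 0.656, 0.001]
ft_force: [-2.3, 5.6, 4.7]
finger_gap: 0.0395
```

arm_command:
  plan:
    - [[0,0,0],0,0.5]
    - [[0,0,0],0,0.6]
    - [[0,0,0],0,0.7]
    - [[0,0,-0.2],0,0.8]
    - [[0,0,-0.8],0,0.8]
    - [[0,0,-1.8],0,1]
    - [[0,0,-2.8],0,1]
    - [[0,0,-3.5],0,1]

```text
time: 17.8
position: [0.5691, -0.3575, 0.2275]
tcp_rot: [0.003, 0.755, 0.656, 0.0]
ft_force: [0.2, -0.3, 0.5]
finger_gap: 0.0853
```

```bash
python3 dr.py -m 0 0 -3.46 0; python3 - <<'E'
from fit import *
ims=[]
for n,b in(("top",(200,130,440,270)),("scene",(80,90,340,260))):
    p,d=camera(n);np.savez(n+"1.npz",p=p,d=d);X=cloud(n,d)
    a=np.load(n+"0.npz");
    i=cv2.convertScaleAbs(p[b[1]:b[3],b[0]:b[2],::-1],alpha=1.6);ims.append(cv2.resize(i,(600,int(600*i.shape[0]/i.shape[1])),interpolation=cv2.INTER_CUBIC))
    G=grad(p)
    P["ad"]=[circ(.02,.01)]
    r,f=edgefit(G,n,P["adapter"],(.5685,.0125,.02,0),False,.004);print(n,"adapter",r,f)
    m=(X[...,2]>.03)&(np.hypot(X[...,0]-.5685,X[...,1]-.0125)<.03);print("depth",m.sum(),np.nanmean(X[m],0),cv2.minEnclosingCircle((X[m][:,:2]*1000).astype(np.float32)))
    m=(X[...,2]>.07)&(np.hypot(X[...,0]-.5685,X[...,1]-.0125)<.03);print("spigot",m.sum(),np.nanmean(X[m],0))
v=np.vstack(ims);cv2.imwrite("pics/s1.png",cv2.resize(v,None,fx=.8,fy=.8))
E
```

```text
t 17.8 cmd [ 0.5679 -0.3561  0.2237 -0.1398] meas [ 0.5691 -0.3575  0.2275] jaw -0.14 f [ 0.2 -0.3  0.5] gap 0.0853
top adapter [0.57072058 0.01256892 0.02       0.        ] 205.45103454589844
depth 157 [0.56896828 0.01371228 0.05952053] ((570.7377319335938, 13.958696365356445), 19.133073806762695)
spigot 36 [0.57006589 0.01401667 0.07691899]
scene adapter [0.56764989 0.0143556  0.02       0.        ] 118.67130279541016
depth 259 [0.57585332 0.01513894 0.05420347] ((571.29345703125, 13.829867362976074), 19.35136604309082)
spigot 47 [0.5713949  0.01426335 0.07628641]
```

View pics/s1.png

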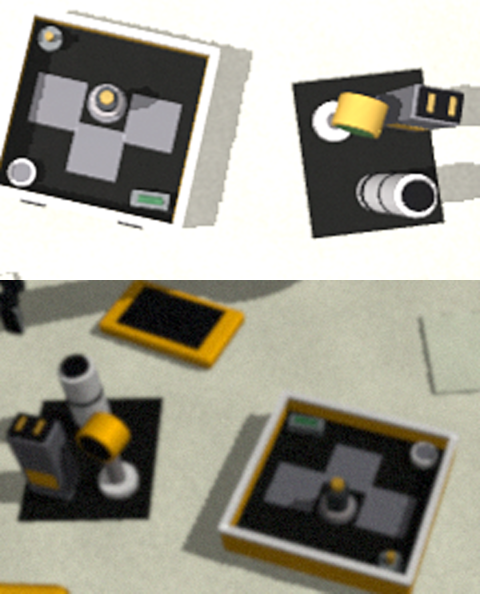

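Picture: all three tall pieces stand upright on the mat (top crop: prism ~(355,115), battery (430,105), tube (410,195)), and the adapter stands alone at (107,100) among the grey marks. Now the adapter.

```bash
python3 dr.py -g .570 .0137 .2237 -.1398
```

```text
-> shift [9.162, -1.236, 0.0] turn 0.0
t 17.9 cmd [ 0.5679 -0.3561  0.2237 -0.1398] meas [ 0.5713 -0.359   0.2308] jaw -0.14 f [-0.6 -0.2  0.4] gap 0.0854
```

arm_command:
  plan:
    - [[0.6,-0.08,0],0,1]
    - [[1.8,-0.24,0],0,1]
    - [[3.0,-0.4,0],0,1]
    - [[4.2,-0.57,0],0,1]
    - [[5.4,-0.73,0],0,1]
    - [[6.6,-0.89,0],0,1]
    - [[7.8,-1.05,0],0,1]
    - [[8.9,-1.2,0],0,1]

```text
time: 18.7
position: [0.5692, 0.005, 0.2224]
tcp_rot: [-0.0, 0.755, 0.656, -0.0]
ft_force: [0.9, 0.5, -0.0]
finger_gap: 0.0853
```

arm_command:
  plan:
    - [[0.262,-0.036,0],0,1]
    - [[0.262,-0.036,0],0,1]
    - [[0.262,-0.036,0],0,1]

```text
time: 19.0
position: [0.5699, 0.0127, 0.2227]
tcp_rot: [0.0, 0.755, 0.656, -0.001]
ft_force: [0.5, -0.6, 0.2]
finger_gap: 0.0855
```

```bash
python3 dr.py -m 9.162 -1.236 0 0 -g .570 .0137 .037 -.1398
```

```text
-> shift [-0.0, -0.0, 4.668] turn 0.0
t 19.0 cmd [ 0.57    0.0137  0.2237 -0.1398] meas [0.5699 0.0127 0.2227] jaw -0.14 f [ 0.5 -0.6  0.2] gap 0.0855
```

Dead reckoning holds within 1 mm. Descend onto the adapter.

arm_command:
  plan:
    - [[0,0,0.6],0,1]
    - [[0,0,1.6],0,1]
    - [[0,0,2.6],0,1]
    - [[0,0,3.5],0,0.9]
    - [[0,0,4.2],0,0.8]
    - [[0,0,4.55],0,0.8]
    - [[0,0,4.65],0,0.8]
    - [[0,0,4.65],0,0.7]

```text
time: 19.8
position: [0.5705, 0.0126, 0.0374]
tcp_rot: [0.0, 0.755, 0.655, 0.0]
ft_force: [1.1, 0.4, 0.3]
finger_gap: 0.0602
```

arm_command:
  plan:
    - [[0,0,0],0,0.6]
    - [[0,0,0],0,0.5]
    - [[0,0,0],0,0.4]
    - [[0,0,0],0,0.2]
    - [[0,0,0],0,0.2]
    - [[0,0,0],0,0.2]
    - [[0,0,0],0,0.2]
  force: 35

```text
time: 20.5
position: [0.5709, 0.0136, 0.0386]
tcp_rot: [0.001, 0.755, 0.656, 0.001]
ft_force: [-1.5, -1.1, 5.1]
finger_gap: 0.0271
```

arm_command:
  plan:
    - [[0,0,-0.3],0,0.2]
    - [[0,0,-0.9],0,0.2]
    - [[0,0,-1.6],0,0.2]
    - [[0,0,-2.4],0,0.2]
    - [[0,0,-3.1],0,0.2]
    - [[0,0,-3.5],0,0.2]
    - [[0,0,-3.5],0,0.2]

```text
time: 21.2
position: [0.5722, 0.0135, 0.1807]
tcp_rot: [0.002, 0.755, 0.656, 0.002]
ft_force: [0.9, 0.1, -1.9]
finger_gap: 0.0269
```

```bash
python3 dr.py -m 0 0 1.15 0 -g .4898 .3273 .177 -.1398;  python3 - <<'E'
from fit import *
for n in("top","scene"):
    a=np.load(n+"1.npz") ;p=a["p"];X=cloud(n,a["d"])
    r,f=edgefit(grad(p),n,[circ(.042,.055)],(.4898,.3273,0,0),False,.003);print(n,r[:2],f)
    m=(X[...,2]>.048)&(X[...,2]<.065)&(np.hypot(X[...,0]-.49,X[...,1]-.327)<.06);q=X[m][:,:2]
    print(cv2.minEnclosingCircle((q*1000).astype(np.float32)),q.mean(0),m.sum())
    # bright disc
    u=w2px(n,[.4898,.3273,.055])[0];print(u)
    g=p.astype(float).min(2);uu=np.round(u).astype(int);w=g[uu[1]-20:uu[1]+21,uu[0]-20:uu[0]+21]
    sat=(p.max(2).astype(int)-p.min(2))[uu[1]-20:uu[1]+21,uu[0]-20:uu[0]+21]
    mk=((w>110)&(sat<60)).astype(np.uint8);k,l,st,ce=cv2.connectedComponentsWithStats(mk);i=l[20,20]
    print(st[i],px2w(n,ce[i]+uu-20,.055))
E
```

```text
-> shift [7.484, -3.078, 0.018] turn 0.0
t 21.2 cmd [ 0.57    0.0137  0.1777 -0.1398] meas [0.5722 0.0135 0.1807] jaw -0.14 f [ 0.9  0.1 -1.9] gap 0.0269
top [0.48980715 0.32728822] 243.99525451660156
((491.177978515625, 326.7472839355469), 42.74156188964844) [0.49020299 0.32583962] 1011
[119.0552331  209.00094896]
[  5   6  30  29 675] [[0.48978329 0.32822377 0.055     ]]
scene [0.48746678 0.32951117] 180.08485412597656
((489.6898193359375, 329.15924072265625), 42.790164947509766) [0.49308574 0.32755886] 870
[401.56449206 190.19233426]
[  8   9  26  22 436] [[0.4887549 0.329375  0.055    ]]
```

```bash
python3 dr.py -g .4892 .3281 .1777 -.1398
```

```text
-> shift [7.502, -3.096, 0.0] turn 0.0
t 21.2 cmd [ 0.57    0.0137  0.1777 -0.1398] meas [0.5722 0.0135 0.1807] jaw -0.14 f [ 0.9  0.1 -1.9] gap 0.0269
```

arm_command:
  plan:
    - [[0.6,-0.25,0],0,0.2]
    - [[1.7,-0.7,0],0,0.2]
    - [[2.8,-1.15,0],0,0.2]
    - [[3.9,-1.6,0],0,0.2]
    - [[5.0,-2.06,0],0,0.2]
    - [[6.1,-2.51,0],0,0.2]
    - [[7.0,-2.88,0],0,0.2]
    - [[7.502,-3.096,0],0,0.2]

```text
time: 22.0
position: [0.4869, 0.3305, 0.1755]
tcp_rot: [-0.001, 0.754, 0.657, -0.001]
ft_force: [1.4, -0.2, -2.1]
finger_gap: 0.0269
```

arm_command:
  plan:
    - [[0,0,0.4],0,0.2]
    - [[0,0,1.0],0,0.2]
    - [[0,0,1.7],0,0.2]
    - [[0,0,2.2],0,0.2]
    - [[0,0,2.45],0,0.2]
    - [[0,0,2.53],0,0.2]
    - [[0,0,2.56],0,0.2]
    - [[0,0,2.56],0,0.2]

```text
time: 22.8
position: [0.4902, 0.3284, 0.0757]
tcp_rot: [0.0, 0.755, 0.656, 0.001]
ft_force: [-1.1, -0.8, -2.5]
finger_gap: 0.0269
```

```bash
python3 dr.py -m 7.502 -3.096 2.56 0
```

```text
t 22.8 cmd [ 0.4892  0.3281  0.0753 -0.1398] meas [0.4902 0.3284 0.0757] jaw -0.14 f [-1.1 -0.8 -2.5] gap 0.0269
```

arm_command:
  plan:
    - [[0,0,0.02],0,0.2]
    - [[0,0,0.035],0,0.2]
    - [[0,0,0.05],0,0.2]
    - [[0,0,0.05],0,0.2]

```text
time: 23.2
position: [0.4898, 0.3282, 0.0736]
tcp_rot: [0.0, 0.755, 0.656, 0.001]
ft_force: [-0.4, -0.2, 0.6]
finger_gap: 0.027
```

```bash
python3 dr.py -m 0 0 .05 0;  python3 - <<'E'
from h import *
p,d=camera("scene");crop(p,340,110,460,230,5,"pics/a1.png")
i=cv2.imread("pics/a1.png");cv2.imwrite("pics/a1.png",cv2.convertScaleAbs(i,alpha=1.6))
E
```

```text
t 23.2 cmd [ 0.4892  0.3281  0.0733 -0.1398] meas [0.4898 0.3282 0.0736] jaw -0.14 f [-0.4 -0.2  0.6] gap 0.027
```

View pics/a1.png

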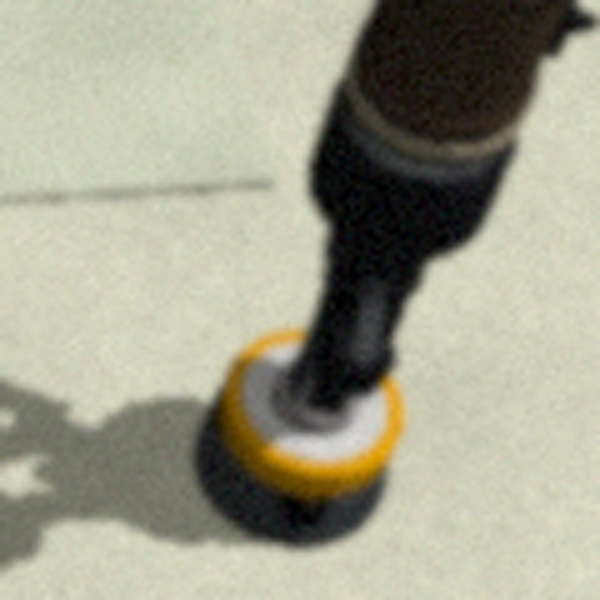

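The adapter's foot at ~(312,400) is centred on the bright disc at ~(315,403) and just touching. Release.

arm_command:
  plan:
    - [[0,0,0.01],0,0.2]
    - [[0,0,0.01],0,0.35]
    - [[0,0,0.01],0,0.5]
    - [[0,0,0.01],0,0.7]
    - [[0,0,-0.3],0,0.7]
    - [[0,0,-1],0,0.8]
    - [[0,0,-2],0,1]
    - [[0,0,-2.8],0,1]

```text
time: 24.05
position: [0.4898, 0.3282, 0.1875]
tcp_rot: [0.0, 0.755, 0.656, 0.001]
ft_force: [0.4, 0.4, 0.5]
finger_gap: 0.0858
```

```bash
python3 dr.py -m 0 0 -2.8 0 -g .5554 -.273 .2253 -.3003
```

```text
-> shift [-14.651, 3.733, -1.0] turn 1.15
t 24.05 cmd [ 0.4892  0.3281  0.1853 -0.1398] meas [0.4898 0.3282 0.1875] jaw -0.14 f [0.4 0.4 0.5] gap 0.0858
```

arm_command:
  plan:
    - [[-0.6,0.15,-0.2],0.2,1]
    - [[-1.8,0.46,-0.5],0.5,1]
    - [[-3.0,0.76,-0.8],0.8,1]
    - [[-4.2,1.07,-1.0],1.15,1]
    - [[-5.4,1.38,-1.0],1.15,1]
    - [[-6.6,1.68,-1.0],1.15,1]
    - [[-7.8,1.99,-1.0],1.15,1]
    - [[-9.0,2.29,-1.0],1.15,1]

```text
time: 24.85
position: [0.5299, -0.0431, 0.2261]
tcp_rot: [0.001, 0.805, 0.593, 0.001]
ft_force: [0.8, 0.6, 0.7]
finger_gap: 0.0851
```

```bash
python3 dr.py -m -9 2.29 -1 1.15 -g .5554 -.273 .2253 -.3003; python3 - <<'E'
from fit import *
im=[]
for n in("top","scene"):
    p,d=camera(n);G=grad(p);X=cloud(n,d);np.savez(n+"2.npz",p=p,d=d)
    r,f=edgefit(G,n,P["adapter"],(.4892,.3281,.055,0),False,.004);print(n,"ad",r[:2],f)
    r2,f=edgefit(G,n,[circ(.042,.055)],(.4892,.3281,0,0),False,.003);print("trib",r2[:2])
    c=[X[(X[...,2]>z)&(np.hypot(X[...,0]-.4892,X[...,1]-.328)<.03)] for z in(.065,.1)];print([i.mean(0).round(4) for i in c],cv2.minEnclosingCircle((c[0][:,:2]*1000).astype(np.float32)))
    u=w2px(n,[.4892,.3281,.08])[0].astype(int);i=p[u[1]-30:u[1]+30,u[0]-30:u[0]+30,::-1];im.append(cv2.convertScaleAbs(cv2.resize(i,(400,400),interpolation=2),alpha=1.2))
cv2.imwrite("pics/a2.png",np.hstack(im))
E
```

```text
-> shift [-5.347, 2.327, 0.0] turn -0.0
t 24.85 cmd [ 0.5297 -0.0411  0.2253 -0.3003] meas [ 0.5299 -0.0431  0.2261] jaw -0.301 f [0.8 0.6 0.7] gap 0.0851
top ad [0.49071724 0.32835571] 235.0476531982422
trib [0.48980514 0.32731496]
[array([0.4909, 0.3211, 0.0911]), array([0.4908, 0.3244, 0.1059])] ((491.4563293457031, 325.1127014160156), 19.628639221191406)
scene ad [0.48786162 0.32825628] 199.05245971679688
trib [0.48758459 0.3292762 ]
[array([0.4958, 0.3259, 0.0883]), array([0.4936, 0.3274, 0.1065])] ((490.1410217285156, 327.6537780761719), 19.097274780273438)
```

View pics/a2.png

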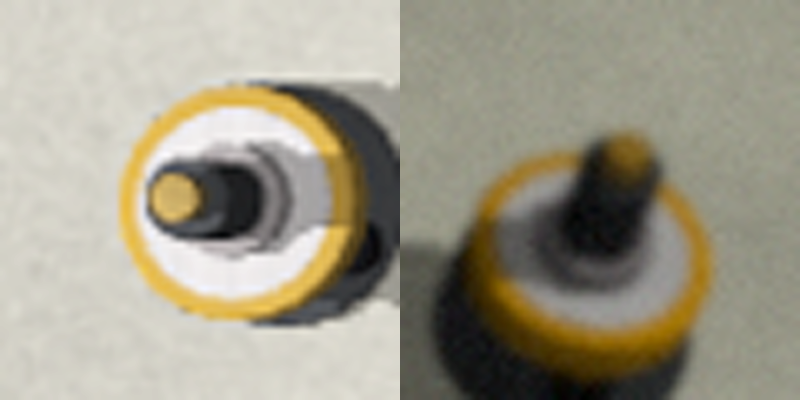

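The adapter stands upright on the tribrach; its fits lie within ~1 mm of the plate centre in both views. Now return the prism.

arm_command:
  plan:
    - [[-0.6,0.26,0],0,1]
    - [[-1.7,0.74,0],0,1]
    - [[-2.8,1.22,0],0,1]
    - [[-3.9,1.7,0],0,1]
    - [[-4.8,2.09,0],0,1]
    - [[-5.347,2.327,0],0,1]
    - [[-5.347,2.327,0],0,1]
    - [[-5.347,2.327,0],0,1]

```text
time: 25.75
position: [0.5553, -0.2722, 0.2251]
tcp_rot: [-0.001, 0.805, 0.593, 0.0]
ft_force: [-0.3, -0.0, 0.4]
finger_gap: 0.0851
```

arm_command:
  plan:
    - [[0,0,0.5],0,1]
    - [[0,0,1.3],0,1]
    - [[0,0,2.2],0,0.9]
    - [[0,0,3.0],0,0.8]
    - [[0,0,3.4],0,0.8]
    - [[0,0,3.53],0,0.8]
    - [[0,0,3.56],0,0.7]
    - [[0,0,3.56],0,0.7]

```text
time: 26.55
position: [0.5567, -0.2732, 0.0842]
tcp_rot: [0.001, 0.805, 0.593, 0.001]
ft_force: [0.0, -0.0, -0.8]
finger_gap: 0.0598
```

arm_command:
  plan:
    - [[0,0,0],0,0.6]
    - [[0,0,0],0,0.5]
    - [[0,0,0],0,0.3]
    - [[0,0,0],0,0.3]
    - [[0,0,0],0,0.3]
    - [[0,0,0],0,0.3]
  force: 40

```text
time: 27.15
position: [0.5559, -0.2734, 0.0838]
tcp_rot: [0.001, 0.805, 0.593, 0.0]
ft_force: [-1.8, 0.6, 6.8]
finger_gap: 0.0357
```

```bash
python3 dr.py -m -5.347 2.327 3.56 0 -g .5707 .0765 .2409 -.3003
```

```text
-> shift [8.459, -2.219, -3.95] turn -0.0
t 27.15 cmd [ 0.5554 -0.273   0.0829 -0.3003] meas [ 0.5559 -0.2734  0.0838] jaw -0.301 f [-1.8  0.6  6.8] gap 0.0357
```

arm_command:
  plan:
    - [[0,0,-0.3],0,0.3]
    - [[0,0,-0.9],0,0.3]
    - [[0,0,-1.7],0,0.3]
    - [[0,0,-2.6],0,0.3]
    - [[0,0,-3.4],0,0.3]
    - [[0,0,-3.95],0,0.3]
    - [[0,0,-3.95],0,0.3]

```text
time: 27.85
position: [0.5575, -0.2742, 0.2448]
tcp_rot: [0.004, 0.805, 0.593, 0.002]
ft_force: [1.2, -1.0, -2.3]
finger_gap: 0.0352
```

arm_command:
  plan:
    - [[0.6,-0.16,0],0,0.3]
    - [[1.8,-0.47,0],0,0.3]
    - [[3.0,-0.79,0],0,0.3]
    - [[4.2,-1.1,0],0,0.3]
    - [[5.4,-1.42,0],0,0.3]
    - [[6.6,-1.73,0],0,0.3]
    - [[7.8,-2.04,0],0,0.3]
    - [[8.459,-2.219,0],0,0.3]

```text
time: 28.65
position: [0.5688, 0.0803, 0.238]
tcp_rot: [-0.002, 0.804, 0.594, -0.001]
ft_force: [0.3, -0.6, -3.2]
finger_gap: 0.0354
```

arm_command:
  plan:
    - [[0,0,0.0],0,0.3]
    - [[0,0,0.4],0,0.3]
    - [[0,0,1.2],0,0.3]
    - [[0,0,2.1],0,0.3]
    - [[0,0,2.9],0,0.3]
    - [[0,0,3.35],0,0.3]
    - [[0,0,3.5],0,0.3]
    - [[0,0,3.52],0,0.3]

```text
time: 29.45
position: [0.5667, 0.0756, 0.0995]
tcp_rot: [-0.003, 0.805, 0.593, -0.005]
ft_force: [-9.3, -0.2, 14.1]
finger_gap: 0.0356
```

```bash
python3 dr.py -m 8.459 -2.219 -.43 0 -g .5707 .0765 .0985 -.3003
```

```text
-> shift [0.0, -0.0, 0.04] turn -0.0
t 29.45 cmd [ 0.5707  0.0765  0.1001 -0.3003] meas [0.5667 0.0756 0.0995] jaw -0.301 f [-9.3 -0.2 14.1] gap 0.0356
```

arm_command:
  plan:
    - [[0,0,-0.02],0,0.3]
    - [[0,0,-0.04],0,0.3]
    - [[0,0,-0.04],0,0.3]
    - [[0,0,-0.04],0,0.3]

```text
time: 29.85
position: [0.5705, 0.0762, 0.1007]
tcp_rot: [-0.0, 0.805, 0.593, -0.0]
ft_force: [-0.6, -0.5, -3.4]
finger_gap: 0.0352
```

```bash
python3 dr.py -m 0 0 -.04 0;  python3 - <<'E'
from h import *
p,d=camera("scene");crop(p,240,110,340,230,5,"pics/p1.png")
i=cv2.imread("pics/p1.png");cv2.imwrite("pics/p1.png",cv2.convertScaleAbs(i,alpha=1.8))
E
```

```text
t 29.85 cmd [ 0.5707  0.0765  0.1017 -0.3003] meas [0.5705 0.0762 0.1007] jaw -0.301 f [-0.6 -0.5 -3.4] gap 0.0352
```

View pics/p1.png

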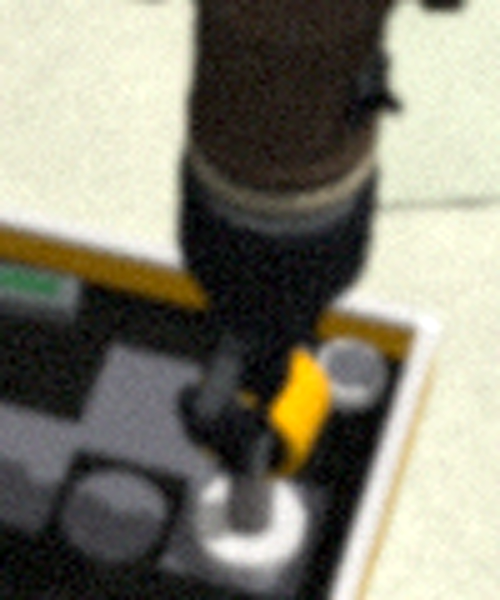

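The prism hangs upright just above its place (foot ~(250,518)). Lower gently.

arm_command:
  plan:
    - [[0,0,0.01],0,0.3]
    - [[0,0,0.02],0,0.3]
    - [[0,0,0.03],0,0.3]
    - [[0,0,0.04],0,0.3]
    - [[0,0,0.04],0,0.3]
    - [[0,0,0.04],0,0.3]

```text
time: 30.5
position: [0.5707, 0.0765, 0.0997]
tcp_rot: [0.0, 0.805, 0.593, -0.0]
ft_force: [-0.5, -0.3, -3.0]
finger_gap: 0.0353
```

```bash
python3 dr.py -m 0 0 .04 0
```

```text
t 30.5 cmd [ 0.5707  0.0765  0.1001 -0.3003] meas [0.5707 0.0765 0.0997] jaw -0.3 f [-0.5 -0.3 -3. ] gap 0.0353
```

Still free (the earlier reading was dynamic). Lower 1 mm more.

arm_command:
  plan:
    - [[0,0,0.01],0,0.3]
    - [[0,0,0.02],0,0.3]
    - [[0,0,0.025],0,0.3]
    - [[0,0,0.03],0,0.3]
    - [[0,0,0.03],0,0.3]
    - [[0,0,0.03],0,0.3]

```text
time: 31.1
position: [0.571, 0.0767, 0.0993]
tcp_rot: [0.0, 0.805, 0.593, 0.0]
ft_force: [-2.5, 0.5, 6.0]
finger_gap: 0.0356
```

```bash
python3 dr.py -m 0 0 .03 0
```

```text
t 31.1 cmd [ 0.5707  0.0765  0.0989 -0.3003] meas [0.571  0.0767 0.0993] jaw -0.301 f [-2.5  0.5  6. ] gap 0.0356
```

arm_command:
  plan:
    - [[0,0,0],0,0.5]
    - [[0,0,0],0,0.6]
    - [[0,0,0],0,0.75]
    - [[0,0,-0.2],0,0.8]
    - [[0,0,-0.8],0,0.9]
    - [[0,0,-1.7],0,1]
    - [[0,0,-2.6],0,1]
    - [[0,0,-3.2],0,1]

```text
time: 31.9
position: [0.5722, 0.0766, 0.23]
tcp_rot: [0.001, 0.805, 0.593, 0.002]
ft_force: [0.1, 0.2, -0.3]
finger_gap: 0.0855
```

```bash
python3 dr.py -m 0 0 -3.2 0 -g .5679 -.3561 .2269 -.1398
```

```text
-> shift [-10.351, 3.133, 0.0] turn -1.15
t 31.9 cmd [ 0.5707  0.0765  0.2269 -0.3003] meas [0.5722 0.0766 0.23  ] jaw -0.301 f [ 0.1  0.2 -0.3] gap 0.0855
```

arm_command:
  plan:
    - [[-0.6,0.18,0],-0.2,1]
    - [[-1.8,0.54,0],-0.5,1]
    - [[-3.0,0.91,0],-0.8,1]
    - [[-4.2,1.27,0],-1.15,1]
    - [[-5.4,1.63,0],-1.15,1]
    - [[-6.6,2.0,0],-1.15,1]
    - [[-7.8,2.36,0],-1.15,1]
    - [[-9.0,2.72,0],-1.15,1]

```text
time: 32.7
position: [0.568, -0.3007, 0.2272]
tcp_rot: [0.001, 0.755, 0.656, 0.0]
ft_force: [0.9, 0.5, 1.1]
finger_gap: 0.0853
```

```bash
python3 dr.py -m -9 2.72 0 -1.15 -g .5679 -.3561 .0837 -.1398
```

```text
-> shift [-1.4, 0.191, 3.58] turn 0.0
t 32.7 cmd [ 0.5681 -0.2996  0.2269 -0.1398] meas [ 0.568  -0.3007  0.2272] jaw -0.14 f [0.9 0.5 1.1] gap 0.0853
```

arm_command:
  plan:
    - [[-0.8,0.11,0],0,1]
    - [[-1.4,0.191,0],0,1]
    - [[-1.4,0.191,0.6],0,1]
    - [[-1.4,0.191,1.5],0,1]
    - [[-1.4,0.191,2.4],0,0.9]
    - [[-1.4,0.191,3.2],0,0.8]
    - [[-1.4,0.191,3.54],0,0.75]
    - [[-1.4,0.191,3.58],0,0.7]

```text
time: 33.5
position: [0.5664, -0.354, 0.0809]
tcp_rot: [-0.002, 0.755, 0.656, -0.001]
ft_force: [-0.8, 0.2, 1.1]
finger_gap: 0.0597
```

arm_command:
  plan:
    - [[0,0,0],0,0.7]
    - [[0,0,0],0,0.6]
    - [[0,0,0],0,0.5]
    - [[0,0,0],0,0.35]
    - [[0,0,0],0,0.35]
    - [[0,0,0],0,0.35]
  force: 45

```text
time: 34.1
position: [0.5686, -0.3559, 0.0857]
tcp_rot: [0.001, 0.755, 0.656, 0.0]
ft_force: [-2.0, 0.4, 6.2]
finger_gap: 0.0398
```

```bash
python3 dr.py -m -1.4 .191 3.58 0 -g .5454 -.0423 .2429 -.1398
```

```text
-> shift [7.69, -1.65, -3.98] turn 0.0
t 34.1 cmd [ 0.5679 -0.3561  0.0837 -0.1398] meas [ 0.5686 -0.3559  0.0857] jaw -0.14 f [-2.   0.4  6.2] gap 0.0398
```

arm_command:
  plan:
    - [[0,0,-0.3],0,0.35]
    - [[0,0,-0.9],0,0.35]
    - [[0,0,-1.7],0,0.35]
    - [[0,0,-2.6],0,0.35]
    - [[0,0,-3.4],0,0.35]
    - [[0,0,-3.98],0,0.35]
    - [[0,0,-3.98],0,0.35]

```text
time: 34.8
position: [0.5702, -0.3565, 0.2477]
tcp_rot: [0.005, 0.755, 0.656, 0.001]
ft_force: [0.9, -1.4, -2.9]
finger_gap: 0.0391
```

arm_command:
  plan:
    - [[0.6,-0.13,0],0,0.35]
    - [[1.7,-0.36,0],0,0.35]
    - [[2.9,-0.62,0],0,0.35]
    - [[4.1,-0.88,0],0,0.35]
    - [[5.3,-1.14,0],0,0.35]
    - [[6.5,-1.39,0],0,0.35]
    - [[7.4,-1.59,0],0,0.35]
    - [[7.69,-1.65,0],0,0.35]

```text
time: 35.6
position: [0.543, -0.037, 0.24]
tcp_rot: [-0.003, 0.754, 0.657, -0.001]
ft_force: [0.3, -1.0, -3.8]
finger_gap: 0.0398
```

arm_command:
  plan:
    - [[0,0,0.0],0,0.35]
    - [[0,0,0.4],0,0.35]
    - [[0,0,1.2],0,0.35]
    - [[0,0,2.1],0,0.35]
    - [[0,0,2.9],0,0.35]
    - [[0,0,3.35],0,0.35]
    - [[0,0,3.48],0,0.35]
    - [[0,0,3.5],0,0.35]

```text
time: 36.4
position: [0.5447, -0.0429, 0.1017]
tcp_rot: [-0.001, 0.755, 0.655, -0.001]
ft_force: [1.0, -0.5, -3.7]
finger_gap: 0.0395
```

arm_command:
  plan:
    - [[0,0,0.02],0,0.35]
    - [[0,0,0.04],0,0.35]
    - [[0,0,0.06],0,0.35]
    - [[0,0,0.07],0,0.35]
    - [[0,0,0.07],0,0.35]
    - [[0,0,0.07],0,0.35]

```text
time: 37.0
position: [0.546, -0.0423, 0.1014]
tcp_rot: [0.001, 0.755, 0.656, -0.0]
ft_force: [-2.7, -2.1, 5.7]
finger_gap: 0.0395
```

```bash
python3 dr.py -m 7.69 -1.65 -.41 0
```

```text
t 37.0 cmd [ 0.5454 -0.0423  0.1001 -0.1398] meas [ 0.546  -0.0423  0.1014] jaw -0.139 f [-2.7 -2.1  5.7] gap 0.0395
```

Supported. Release, then fetch the tube.

arm_command:
  plan:
    - [[0,0,0],0,0.5]
    - [[0,0,0],0,0.6]
    - [[0,0,0],0,0.75]
    - [[0,0,-0.2],0,0.8]
    - [[0,0,-0.8],0,0.9]
    - [[0,0,-1.7],0,1]
    - [[0,0,-2.6],0,1]
    - [[0,0,-3.2],0,1]

```text
time: 37.8
position: [0.5468, -0.0413, 0.2311]
tcp_rot: [0.002, 0.755, 0.656, 0.001]
ft_force: [0.7, 0.3, 0.6]
finger_gap: 0.0854
```

```bash
python3 dr.py -m 0 0 -3.2 0 -g .4674 -.3289 .2281 -.204;  python3 dr.py -g .4674 -.3289 .0849 -.204
```

```text
-> shift [-7.366, -0.932, 0.0] turn 0.46
t 37.8 cmd [ 0.5454 -0.0423  0.2281 -0.1398] meas [ 0.5468 -0.0413  0.2311] jaw -0.14 f [0.7 0.3 0.6] gap 0.0854
-> shift [-7.366, -0.932, 3.58] turn 0.46
t 37.8 cmd [ 0.5454 -0.0423  0.2281 -0.1398] meas [ 0.5468 -0.0413  0.2311] jaw -0.14 f [0.7 0.3 0.6] gap 0.0854
```

arm_command:
  plan:
    - [[-0.6,-0.08,0],0.2,1]
    - [[-1.8,-0.23,0],0.46,1]
    - [[-3.0,-0.38,0],0.46,1]
    - [[-4.2,-0.53,0],0.46,1]
    - [[-5.4,-0.68,0],0.46,1]
    - [[-6.6,-0.84,0],0.46,1]
    - [[-7.366,-0.932,0],0.46,1]
    - [[-7.366,-0.932,0],0.46,1]

```text
time: 38.6
position: [0.4664, -0.3319, 0.2284]
tcp_rot: [0.001, 0.777, 0.63, -0.0]
ft_force: [-0.3, 0.9, -0.6]
finger_gap: 0.0854
```

arm_command:
  plan:
    - [[0,0,0.0],0,1]
    - [[0,0,0.4],0,1]
    - [[0,0,1.3],0,1]
    - [[0,0,2.3],0,1]
    - [[0,0,3.1],0,0.9]
    - [[0,0,3.5],0,0.85]
    - [[0,0,3.58],0,0.8]
    - [[0,0,3.58],0,0.8]

```text
time: 39.4
position: [0.4678, -0.3264, 0.0843]
tcp_rot: [-0.001, 0.775, 0.632, 0.0]
ft_force: [-0.0, 0.3, -0.1]
finger_gap: 0.0687
```

arm_command:
  plan:
    - [[0,0,0],0,0.7]
    - [[0,0,0],0,0.6]
    - [[0,0,0],0,0.4]
    - [[0,0,0],0,0.4]
    - [[0,0,0],0,0.4]
    - [[0,0,0],0,0.4]
  force: 40

```text
time: 40.0
position: [0.4682, -0.3285, 0.0864]
tcp_rot: [0.001, 0.776, 0.631, 0.0]
ft_force: [-1.7, 0.8, 6.1]
finger_gap: 0.0469
```

```bash
python3 dr.py -m -7.366 -.932 3.58 .46 -g .5093 .0235 .2449 -.204
```

```text
-> shift [8.839, -0.759, -4.0] turn 0.0
t 40.0 cmd [ 0.4674 -0.3289  0.0849 -0.204 ] meas [ 0.4682 -0.3285  0.0864] jaw -0.205 f [-1.7  0.8  6.1] gap 0.0469
```

arm_command:
  plan:
    - [[0,0,-0.3],0,0.4]
    - [[0,0,-0.9],0,0.4]
    - [[0,0,-1.7],0,0.4]
    - [[0,0,-2.6],0,0.4]
    - [[0,0,-3.4],0,0.4]
    - [[0,0,-4.0],0,0.4]
    - [[0,0,-4.0],0,0.4]

```text
time: 40.7
position: [0.4697, -0.3297, 0.2495]
tcp_rot: [0.005, 0.776, 0.631, 0.001]
ft_force: [0.5, -0.2, -2.0]
finger_gap: 0.0473
```

```bash
python3 dr.py -m 0 0 -4 0; cat > cmp.py <<'E'
from fit import *
import sys
objs=dict(battery=((.5454,-.0421,.02,-.14),.01,-.06),tube=((.508,.0237,.02,0),0,0),prism=((.5708,.0765,.02,-.28),0,0))
for n in("top","scene"):
    p,d=camera(n);np.savez(n+"3.npz",p=p,d=d)
    a=np.load(n+"0.npz");X0,X1=cloud(n,a["d"]),cloud(n,d);G0,G1=grad(a["p"]),grad(p)
    for k in sys.argv[1:]:
        q=objs[k][0];z0=.12
        R=[]
        for X in(X0,X1):
            m=(X[...,2]>z0)&(np.hypot(X[...,0]-q[0],X[...,1]-q[1])<(.037 if k!="tube" else .027));w=(X[m][:,:2]*1000).astype(np.float32)
            r=cv2.minAreaRect(w);R+=[np.round(w.mean(0),1).tolist(),np.round(r[0],1).tolist(),round(r[2],1)]
        e=[edgefit(G,n,P["drum" if k=="prism" else k],q,k!="tube",.003)[0] for G in(G0,G1)]
        print(n,k,"mean/rect",R,"edge diff mm",((e[1]-e[0])*1000).round(1)[:2],"yaw",(e[1]-e[0])[3].round(3))
E
python3 cmp.py battery prism
```

```text
t 40.7 cmd [ 0.4674 -0.3289  0.2449 -0.204 ] meas [ 0.4697 -0.3297  0.2495] jaw -0.204 f [ 0.5 -0.2 -2. ] gap 0.0473
top battery mean/rect [[544.2999877929688, -41.400001525878906], [545.4, -42.0], 82.1, [545.2000122070312, -40.900001525878906], [546.4, -41.6], 82.0] edge diff mm [0.9 0.5] yaw -0.008
top prism mean/rect [[570.2000122070312, 75.0999984741211], [571.3, 76.6], 73.8, [570.2999877929688, 74.9000015258789], [571.5, 76.3], 72.9] edge diff mm [ 0.5 -0.1] yaw -0.006
scene battery mean/rect [[551.2999877929688, -40.099998474121094], [546.2, -42.1], 81.7, [552.4000244140625, -39.70000076293945], [546.7, -41.6], 82.8] edge diff mm [-0.1  0.6] yaw 0.0
scene prism mean/rect [[575.5, 77.80000305175781], [570.5, 76.7], 74.3, [575.9000244140625, 77.80000305175781], [571.8, 76.6], 73.7] edge diff mm [0.6 1. ] yaw -0.11
```

Battery and prism are back within ~1 mm of the start images. For the tube, those images suggest its true spot is ~1 mm nearer in x than my dead-reckoned pick, so I'll bias by that.

```bash
python3 dr.py -g .5082 .0235 .2449 -.204
```

```text
-> shift [8.833, -0.786, 0.0] turn 0.0
t 40.8 cmd [ 0.4674 -0.3289  0.2449 -0.204 ] meas [ 0.4671 -0.3276  0.2444] jaw -0.204 f [ 0.4  0.4 -3.1] gap 0.0474
```

arm_command:
  plan:
    - [[0.6,-0.05,0],0,0.4]
    - [[1.8,-0.16,0],0,0.4]
    - [[3.0,-0.27,0],0,0.4]
    - [[4.2,-0.37,0],0,0.4]
    - [[5.4,-0.48,0],0,0.4]
    - [[6.6,-0.59,0],0,0.4]
    - [[7.8,-0.69,0],0,0.4]
    - [[8.833,-0.786,0],0,0.4]

```text
time: 41.6
position: [0.5062, 0.027, 0.2416]
tcp_rot: [-0.002, 0.775, 0.632, -0.002]
ft_force: [1.0, -0.1, -2.7]
finger_gap: 0.0475
```

arm_command:
  plan:
    - [[0,0,0.0],0,0.4]
    - [[0,0,0.4],0,0.4]
    - [[0,0,1.2],0,0.4]
    - [[0,0,2.1],0,0.4]
    - [[0,0,2.9],0,0.4]
    - [[0,0,3.35],0,0.4]
    - [[0,0,3.48],0,0.4]
    - [[0,0,3.5],0,0.4]

```text
time: 42.4
position: [0.5059, 0.024, 0.1026]
tcp_rot: [-0.002, 0.776, 0.631, -0.002]
ft_force: [1.2, 0.2, -2.7]
finger_gap: 0.0472
```

arm_command:
  plan:
    - [[0,0,0.03],0,0.4]
    - [[0,0,0.05],0,0.4]
    - [[0,0,0.07],0,0.4]
    - [[0,0,0.08],0,0.4]
    - [[0,0,0.08],0,0.4]
    - [[0,0,0.08],0,0.4]

```text
time: 43.0
position: [0.508, 0.0244, 0.1021]
tcp_rot: [-0.0, 0.775, 0.631, -0.0]
ft_force: [-2.8, -0.2, 5.1]
finger_gap: 0.0474
```

```bash
python3 dr.py -m 8.833 -.786 3.58 0
```

```text
t 43.0 cmd [ 0.5082  0.0235  0.1017 -0.204 ] meas [0.508  0.0244 0.1021] jaw -0.204 f [-2.8 -0.2  5.1] gap 0.0474
```

Supported. Release, lift, then back off toward the right (over the mat) for the check.

arm_command:
  plan:
    - [[0,0,0],0,0.65]
    - [[0,0,0],0,0.75]
    - [[0,0,0],0,0.85]
    - [[0,0,-0.2],0,0.85]
    - [[0,0,-0.8],0,0.9]
    - [[0,0,-1.7],0,1]
    - [[0,0,-2.6],0,1]
    - [[0,0,-3.2],0,1]

```text
time: 43.8
position: [0.5097, 0.0246, 0.2327]
tcp_rot: [0.001, 0.775, 0.631, 0.002]
ft_force: [-0.2, -0.7, 0.5]
finger_gap: 0.0851
```

arm_command:
  plan:
    - [[-0.6,0,-0.1],0,1]
    - [[-1.8,0,-0.1],0,1]
    - [[-3.0,0,-0.1],0,1]
    - [[-4.2,0,-0.1],0,1]
    - [[-5.4,0,-0.1],0,1]
    - [[-6.6,0,-0.1],0,1]
    - [[-7.8,0,-0.1],0,1]
    - [[-8.4,0,-0.1],0,1]

```text
time: 44.6
position: [0.4393, -0.3082, 0.2342]
tcp_rot: [0.001, 0.776, 0.63, -0.0]
ft_force: [0.4, 0.2, 0.0]
finger_gap: 0.0853
```

```bash
python3 dr.py -m -8.4 0 -3.3 0; python3 cmp.py tube prism battery; python3 - <<'E'
from h import *
im=[]
for n,b in(("top",(90,120,320,260)),("scene",(180,120,430,270))):
    i=cv2.convertScaleAbs(np.load(n+"3.npz")["p"][b[1]:b[3],b[0]:b[2],::-1],alpha=1.4);im.append(cv2.resize(i,(480,int(480*i.shape[0]/i.shape[1])),interpolation=2))
cv2.imwrite("pics/end.png",np.vstack(im))
a=np.load("top0.npz")["p"].astype(int)
E
```

```text
t 44.6 cmd [ 0.4401 -0.3056  0.2337 -0.204 ] meas [ 0.4393 -0.3082  0.2342] jaw -0.207 f [0.4 0.2 0. ] gap 0.0853
top tube mean/rect [[507.29998779296875, 23.899999618530273], [507.6, 24.2], 46.5, [507.6000061035156, 22.299999237060547], [507.7, 22.1], 46.5] edge diff mm [ 0.2 -1.5] yaw 0.0
top prism mean/rect [[570.2000122070312, 75.0999984741211], [571.3, 76.6], 73.8, [570.2999877929688, 74.5999984741211], [571.5, 76.3], 72.9] edge diff mm [ 0.5 -0.1] yaw -0.009
top battery mean/rect [[544.2999877929688, -41.400001525878906], [545.4, -42.0], 82.1, [545.0999755859375, -40.900001525878906], [546.3, -41.6], 81.9] edge diff mm [0.8 0.3] yaw -0.003
scene tube mean/rect [[513.9000244140625, 24.899999618530273], [508.8, 24.2], 83.1, [514.0, 23.200000762939453], [508.4, 22.2], 88.8] edge diff mm [ 1.3 -0.8] yaw 0.0
scene prism mean/rect [[575.5, 77.80000305175781], [570.5, 76.7], 74.3, [576.0, 77.80000305175781], [571.2, 76.1], 72.7] edge diff mm [0.6 0.3] yaw -0.125
scene battery mean/rect [[551.2999877929688, -40.099998474121094], [546.2, -42.1], 81.7, [552.2000122070312, -39.70000076293945], [545.9, -41.4], 83.0] edge diff mm [-0.   0.3] yaw -0.0
```

View pics/end.png

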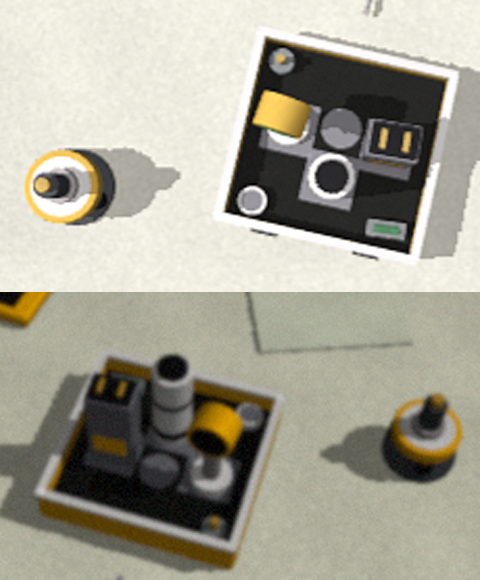

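Everything is in place: the three tall pieces are upright in the case (battery and prism within ~1 mm, tube ~1.7 mm from start), the adapter is on the tribrach, and the small parts look unmoved. One numeric check of the corners, then hand in.

```bash
python3 - <<'E'
from h import *
a=np.load("top0.npz")["p"];b=np.load("top3.npz")["p"]
for k,(u,v) in dict(screw=(224,149),cap=(211,216),vial=(275,230)).items():
    f=[cv2.cvtColor(i[v-13:v+14,u-13:u+14],cv2.COLOR_RGB2GRAY).astype(np.float32) for i in(a,b)]
    print(k,cv2.phaseCorrelate(*f,cv2.createHanningWindow((27,27),5)))
print(state()["ft_force"]);print(job_done())
E
```

```text
screw ((0.5029928374910977, 0.5420108021541168), 1.0025463307018305)
cap ((0.5118543858771201, 0.5387621275662351), 0.9998283672806985)
vial ((0.43313651986577995, 0.5619203070420422), 1.025491948317435)
[-0.08521362 -0.83536635 -0.29903336]
the job is handed in; nothing more can be done
None
```

The job is done and handed in at about 45 s of the 139 s allowed. I stood the tube, prism and battery on the mat and set the adapter on the tribrach. Then I put the three tall pieces back in the case.

My last checks compared the start and end images from both cameras:
- **Standing:** everything is upright.
- **Battery and prism:** back within about 1 mm of where they stood at the start. The scene camera's edge fit gave the prism a yaw change of about 0.12 rad. The top camera's edge fit showed under 0.01 rad and the depth rectangles of both cameras under 2°, so I trust those.
- **Tube:** about 1.5–2 mm off in −y. I left it, because that is about as good as the camera calibration.
- **Adapter:** within 1–1.5 mm of the tribrach's centre in both cameras.
- **Small things in the corners:** unmoved. All three showed the same half-pixel reading, which I take as a constant offset of the method, not movement.

While setting the prism down on the mat I briefly pressed with about 21 N, within the limit. I backed off before releasing it.

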